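Pin the valve covers in the iron screwing fixture

ROBOT

A 7-joint arm with a two-finger parallel gripper is mounted at the origin on the work surface. World frame = base frame: x ahead of the robot, y to its left, z up, the work surface at z = 0. Lengths are in mm, angles in rad, forces in N, time in s.
With the tool pointing down it reaches from about 400 to 875 mm from the base axis. Payload 4.4 kg.
Tool frame: the origin (TCP) lies midway between the tips of the shut fingers; the grasp point (between the pads) lies 19 mm behind it; z points along the fingers, y is the direction in which the jaws open and shut (so a half turn about z gives the same grasp; the last joint's range is limited). The gripper opens to 85 mm and grips with 20 to 120 N. Pads are 22 mm wide; open, the fingers measure 114 mm over their backs; the gripper's body (76 mm by 85 mm) begins 54 mm behind the grasp point. The pads swing forward as they close: fully open they stand 13 mm farther back than shut.
Start: joints at [1.047, 0.628, 0.038, 1.517, -0.027, 0.996, -0.02], TCP at [287.312, -583.069, 231.313] pointing down, gripper open.
Joint ranges: [-3.06, 3.06], [-0.37, 2.12], [-1.25, 1.32], [0.18, 2.47], [-1.1, 4.24], [0.23, 1.98], [-2.94, 2.94]. Speed limits (rad/s): [2.57, 2.57, 3.14, 3.14, 3.14, 3.14, 3.14].

INTERFACE

Orientations are given as [roll, pitch, yaw] about the fixed x, y, z axes, in that order (R = Rz(yaw) Ry(pitch) Rx(roll)).
In Python, from cell import ctrl, vision gives the robot as it stands.
- The arm moves only by the tool play_rows, never from a script. Its arguments are lists of equal length, an entry for each row: "slide": the shift along the tool's x, y, z in mm, a list of three; "turn": the turn about the tool's z in rad; "fingers": the opening, from 0 (shut) to 1 (fully open). A call has 1 to 5 rows; each row is the pose to reach, as a shift and turn from the pose measured when the call began, along the tool's axes at that moment; what a row does not reach only later rows make up. A row lasts 1/8 s, in which the tool goes at most 62.5 mm and 10.7 degrees, less where a joint would pass 70% of its speed; a pose out of reach is approached as far as the arm can. A call with a gripper value outside its range is refused whole. The fingers move at their own pace and stop on an object; the grip force is fixed at half the most. Time passes only in rows, so rows that repeat a pose let the fingers close. It gives the time, the measured TCP pose, the force and the opening at its end, in the units of the state.
- ctrl.read_state(): the state, without advancing time (a new reading comes with each control period).
- vision.get_image(name): name is "side" or "top"; returns (picture, depth): 400x640x3 uint8, blue, green, red; 400x640 float32, mm along the optical axis (not along the pixel's ray), 0 where there is no reading.
- vision.camera_params(name): a dict with "fx", "fy", "cx", "cy" (pixels), "position" and "rotation" of the camera in the world. Camera axes: x right, y up, looking along -z (the intrinsics and any distortion apply to the point x, -y, -z); pixel columns grow to the right and rows downward; lengths in mm; the calibration is good to about 2 mm. A picture is of the moment at which its call begins. camera_params takes no time and is no camera call.
- ctrl.finish_job(): hands the job in, once; it reports no verdict.
The state is a dict: "clock": time; "qpos": joint angles; "qd": joint speeds; "tau": joint torques, N m; "eef_pos": TCP position; "tool_rot": TCP orientation; "force": force on the tool from outside, world axes, zero at the start; "torque": the same for the moment, N m; "width": finger opening in mm.
Only numpy, scipy, OpenCV 4.12 (cv2) and the standard library are available. Lean on these libraries where they do the work, as an engineer would, in place of code of your own. Each camera call takes 0.05 s, during which the arm holds its last target.

TASK

Get the iron screwing fixture ready: swing its hold-down bar up and over, past upright, so that it stays back by itself, then lay every valve cover flat on a soleplate of its own, hole over hole with the nose pointing the same way as the soleplate's, and push a locating pin down through each cover, soleplate and deck until its knob sits on the cover. Only when every cover is pinned, plug the programme plug fully home in the control box, which arms the screwdriver. Leave the other things on the bench where they are.

Things in the scene. Friction and masses are not known exactly. Their poses are not given: they have to be found in the camera images.
- nest1 (a point): Hole of the left (+y) of three soleplates in the fixture: centre of its mouth, on the soleplate's top face. 14 mm round hole straight down through soleplate and deck, 20 mm in all, free below. z up; the soleplate's nose lies towards -x. Its pointed soleplate (bright metal, 155 x 80 mm, with an outline where a cover goes) is clamped in, flush with the deck, 75 mm above the bench.
- nest2 (a point): Hole of the middle of three soleplates in the fixture: centre of its mouth, on the soleplate's top face. 14 mm round hole straight down through soleplate and deck, 20 mm in all, free below. z up; the soleplate's nose lies towards -x. The grey fixture, deck 230 x 320 mm on two side walls, is fixed in place, set and turned differently each time.
- nest3 (a point): Hole of the right (-y) of three soleplates in the fixture: centre of its mouth, on the soleplate's top face. 14 mm round hole straight down through soleplate and deck, 20 mm in all, free below. z up; the soleplate's nose lies towards -x. The three holes stand 100 mm apart in a row along y.
- bar (a joint): Fixture's hold-down bar: 14 mm round crossbar on two 110 mm arms, hinged at the deck's far edge. 0 = folded, level over the soleplates; grows as it swings up and away from the robot; 1.57 upright; 2.0 leaning back on its stops. No spring, little friction: let go before upright it falls to 0, past upright it stays back by its weight.
- bar_hinge (a point): Middle of the bar's hinge axis; does not move. The axis lies along y, 110 mm above the bench. Axes as the fixture's (z up). At joint value 0 the crossbar lies 110 mm from here towards -x, at the same height.
- bar_grip_left (a point): Point on the axis of the bar's crossbar (14 mm round, 280 mm long), 50 mm along +y from its middle, clear between the bar's rubber feet (34 mm long, 100 mm apart, one at the middle). It can be gripped here from above; folded, it is 35 mm above the deck. The round bar turns in the fingers.
- cover1_tower (a point): Centre (half-way up) of a valve cover's tower: upright block 26 (x) by 24 (y) mm, 48 mm tall, on a 6 mm plate of pointed iron shape, 106 x 56 mm, bright metal, 0.16 kg. Gripped across the 24 mm. 30 mm above the cover's underside; z up, the plate's nose lies towards -x. Starts flat on the bench. May be absent: 2 or 3 covers are out, alike, any fits any soleplate.
- cover1_hole (a point): Centre of this cover's pin hole (15 mm round, through the 6 mm plate) on the underside; the tower's axis is 42 mm from it towards -x. Same axes as the tower. The plate reaches 26 mm from here towards +x (square heel) and 80 mm towards -x (nose).
- cover2_tower (a point): Centre (half-way up) of a valve cover's tower: upright block 26 (x) by 24 (y) mm, 48 mm tall, on a 6 mm plate of pointed iron shape, 106 x 56 mm, bright metal, 0.16 kg. Gripped across the 24 mm. 30 mm above the cover's underside; z up, the plate's nose lies towards -x. Starts flat on the bench. May be absent: 2 or 3 covers are out, alike, any fits any soleplate.
- cover2_hole (a point): Centre of this cover's pin hole (15 mm round, through the 6 mm plate) on the underside; the tower's axis is 42 mm from it towards -x. Same axes as the tower. The plate reaches 26 mm from here towards +x (square heel) and 80 mm towards -x (nose).
- cover3_tower (a point): Centre (half-way up) of a valve cover's tower: upright block 26 (x) by 24 (y) mm, 48 mm tall, on a 6 mm plate of pointed iron shape, 106 x 56 mm, bright metal, 0.16 kg. Gripped across the 24 mm. 30 mm above the cover's underside; z up, the plate's nose lies towards -x. Starts flat on the bench. May be absent: 2 or 3 covers are out, alike, any fits any soleplate.
- cover3_hole (a point): Centre of this cover's pin hole (15 mm round, through the 6 mm plate) on the underside; the tower's axis is 42 mm from it towards -x. Same axes as the tower. The plate reaches 26 mm from here towards +x (square heel) and 80 mm towards -x (nose).
- pin1_knob (a point): Centre of a locating pin's black knob, 24 mm round, 26 mm tall, above a 12 mm steel shank 46 mm long, tapered to 4 mm over its last 14 mm. Tip 59 mm below this point; z from tip to knob. 0.09 kg. Stands in the pin stand, knob resting on its top. 4 pins, alike, in a square of 60 mm side parallel to the stand's edges. Stand: fixed grey bridge 110 x 110 mm, 51 mm high.
- pin2_knob (a point): Centre of a locating pin's black knob, 24 mm round, 26 mm tall, above a 12 mm steel shank 46 mm long, tapered to 4 mm over its last 14 mm. Tip 59 mm below this point; z from tip to knob. 0.09 kg. Stands in the pin stand, knob resting on its top. 4 pins, alike, in a square of 60 mm side parallel to the stand's edges. Stand: fixed grey bridge 110 x 110 mm, 51 mm high.
- pin3_knob (a point): Centre of a locating pin's black knob, 24 mm round, 26 mm tall, above a 12 mm steel shank 46 mm long, tapered to 4 mm over its last 14 mm. Tip 59 mm below this point; z from tip to knob. 0.09 kg. Stands in the pin stand, knob resting on its top. 4 pins, alike, in a square of 60 mm side parallel to the stand's edges. More pins than needed.
- pin4_knob (a point): Centre of a locating pin's black knob, 24 mm round, 26 mm tall, above a 12 mm steel shank 46 mm long, tapered to 4 mm over its last 14 mm. Tip 59 mm below this point; z from tip to knob. 0.09 kg. Stands in the pin stand, knob resting on its top. 4 pins, alike, in a square of 60 mm side parallel to the stand's edges. More pins than needed.
- plug_mid (a point): Centre (half-way up) of the programme plug: black upright block 44 (x) by 32 (y) mm, 75 mm tall, foot tapered over its last 8 mm, a stop lip at each x end (60 mm over both, their underside 30 mm above the foot). Foot 37.5 mm below this point. Gripped across the 32 mm, in the upper half. 0.14 kg. Stands on the bench. Fits either way round.
- socket (a point): Centre of the mouth of the programme socket in the top of the grey control box (110 x 130 mm, 70 mm high, fixed, on the side opposite the pin stand): well 47 (x) by 35 (y) mm, 36 mm deep. z up. The plug is home when its lips rest on the box, its centre 7.5 mm above this point.
- tape: Bystander: a roll of clear tape; origin under its middle. To be left alone.
- dish: Bystander: a shallow steel dish; origin under its middle. To be left alone.
- driver: Bystander: a screwdriver, lying; origin under its middle. To be left alone.
- marker: Bystander: a white marker, lying; origin under its middle. To be left alone.

How it is judged:
By the outcome, as a careful person would: the job done as asked, in the order asked, and still so for the second after the job is handed in, with the robot touching nothing.
Of cover1, cover2, cover3 only 2 to 3 are there at a start; the rules pass over those that are not, and their reading is None.
At some moment in a run one of cover1, cover2, cover3 may be knocked a few centimetres aside while the robot is not near it.
It also fails if it takes over 210 s, if anything falls off the work surface, if the arm or the gripper's body presses on something with over 40 N, if the wrist force passes 120 N, or if a joint passes its speed limit or range.

## Working session

There is one attempt and no reset: what is moved stays moved. The work goes in short steps, Python scripts to look and compute and a tool call to move; the robot and the scene stay as the last step left them, time stands still between calls to the robot, and variables do not carry over. Pictures are saved under pics/ and viewed, and the job is handed in when it is done.

Besides the shell and the picture viewer there is one more tool, called after "Emit:" by a JSON object that holds its "op" and its "data". play_rows: Moves the arm, as the interface text tells. Its arguments: {"type":"object","properties":{"slide":{"type":"array"},"turn":{"type":"array"},"fingers":{"type":"array"}},"required":["slide","turn","fingers"]}

```bash
ls -la; mkdir -p pics; python3 - <<'E'
from cell import ctrl, vision
import cv2, numpy as np
print(ctrl.read_state())
for n in ("side","top"):
    p,d=vision.get_image(n); cv2.imwrite(f"pics/{n}0.png",p); np.save(f"pics/{n}0.npy",d)
    print(n,vision.camera_params(n))
E
```

```text
total 12
drwxr-xr-x  3 agent agent 4096 Dec  7 06:19 .
drwxr-xr-x 23 root  root  4096 Dec  7 06:19 ..
drwxr-xr-x  2 agent agent 4096 Dec  7 06:19 pics
{'clock': 0.0, 'qpos': array([ 1.04717182,  0.62937162,  0.03843954,  1.51835154, -0.02698354,
        0.99629142, -0.01998431]), 'qd': array([-4.10884605e-04,  1.58493551e-03, -1.33507395e-03, -1.93589110e-04,
       -1.89019538e-04,  4.79650693e-04,  3.80648578e-05]), 'tau': array([ 1.52028692e-04, -5.63409519e+01,  1.22635368e+00, -1.93454719e+01,
        1.10242702e-02,  1.04923625e-02, -2.97564299e-06]), 'eef_pos': array([ 287.04920512, -582.49618128,  230.37778903]), 'tool_rot': array([-3.13968911e+00,  3.84692989e-05,  4.57851522e-01]), 'force': array([-0.24508621,  1.31712881, -0.28107612]), 'torque': array([-0.00562327,  0.03660842, -0.04112611]), 'width': 85.20046443997715}
side {'fx': 409.965757496427, 'fy': 409.965757496427, 'cx': 316.150528943718, 'cy': 195.97452137071687, 'position': array([ 424.61133195, -712.59697167, 1036.51642187]), 'rotation': array([ 0.67998187, -0.00748993, -0.17680467])}
top {'fx': 419.9790848129996, 'fy': 419.9790848129996, 'cx': 314.9851595317893, 'cy': 197.00663877083238, 'position': array([ 491.50960502,   48.33648609, 1451.18181509]), 'rotation': array([ 0.05397046,  0.00522565, -1.57938843])}
```

View pics/side0.png

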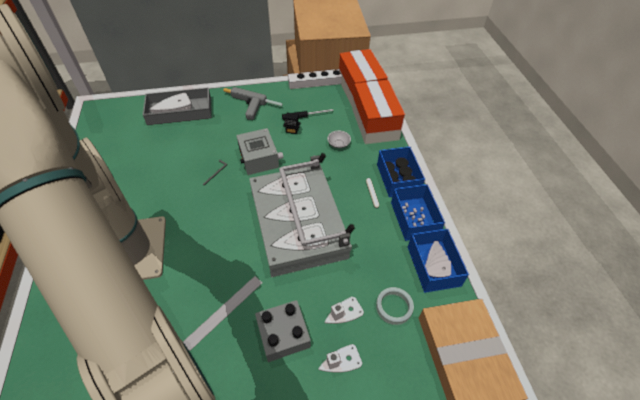

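View pics/top0.png

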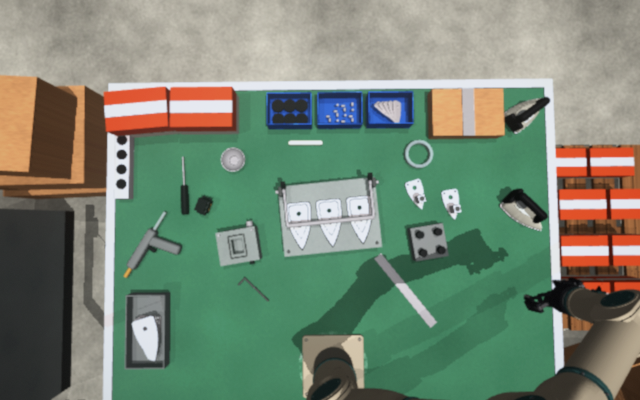

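```bash
cat > h.py <<'E'
from cell import ctrl, vision
import cv2, numpy as np
from scipy.spatial.transform import Rotation as Ro
P={}
def cam(n):
    if n not in P:
        c=vision.camera_params(n); P[n]=(c,Ro.from_euler('xyz',c['rotation']).as_matrix(),np.array(c['position']))
    return P[n]
def ray(n,u,v):
    c,R,p=cam(n); d=R@np.array([(u-c['cx'])/c['fx'],-(v-c['cy'])/c['fy'],-1.]); return p,d
def plane(n,u,v,z):
    p,d=ray(n,u,v); return p+d*(z-p[2])/d[2]
def proj(n,X):
    c,R,p=cam(n); q=R.T@(np.asarray(X,float)-p); return np.array([c['cx']+c['fx']*q[0]/-q[2], c['cy']-c['fy']*q[1]/-q[2]])
def two(a,b):  # triangulate: side px a, top px b
    p1,d1=ray('side',*a);p2,d2=ray('top',*b)
    A=np.stack([d1,-d2],1); t=np.linalg.lstsq(A,p2-p1,rcond=None)[0]
    x1=p1+t[0]*d1;x2=p2+t[1]*d2
    return (x1+x2)/2, np.linalg.norm(x1-x2)
def cloud(n,d):
    c,R,p=cam(n); v,u=np.mgrid[:d.shape[0],:d.shape[1]]
    q=np.stack([(u-c['cx'])/c['fx']*d,-(v-c['cy'])/c['fy']*d,-d],-1)
    X=q@R.T+p; X[d==0]=np.nan; return X
def tool(target,yaw=None):
    """shift in tool axes from measured pose to target; for tool down"""
    s=ctrl.read_state(); R=Ro.from_euler('xyz',s['tool_rot']).as_matrix()
    sh=R.T@(np.array(target)-s['eef_pos'])
    out=[np.round(sh,1)]
    if yaw is not None:
        # turn about tool z so that the tool yaw becomes yaw (mod pi)
        dy=(yaw-s['tool_rot'][2]+np.pi/2)%np.pi-np.pi/2
        out.append(round(-dy,3))
    return out
def grab(tag):
    r={}
    for n in ("side","top"):
        p,d=vision.get_image(n); cv2.imwrite(f"pics/{n}{tag}.png",p); np.save(f"pics/{n}{tag}.npy",d); r[n]=(p,d)
    return r
def crop(n,tag,u0,v0,u1,v1,k,out):
    p=cv2.imread(f"pics/{n}{tag}.png")[v0:v1,u0:u1]; cv2.imwrite(f"pics/{out}.png",cv2.resize(p,None,fx=k,fy=k,interpolation=cv2.INTER_CUBIC))
E
python3 - <<'E'
from h import *
for n in("side","top"):
    X=cloud(n,np.load(f"pics/{n}0.npy"))
    for (u,v) in ([(330,255),(440,280),(150,180)] if n=="side" else [(240,310),(330,290),(450,160)]):
        print(n,u,v,X[v,u].round(1))
crop("top","0",200,140,500,280,2.6,"z_top")
crop("side","0",220,120,420,390,2.2,"z_side")
E
```

```text
side 330 255 [ 573.9 -139.1   44.4]
side 440 280 [ 842.4 -272.    59.5]
side 150 180 [ 43.3 275.7  -2.6]
top 240 310 [186.1 314.4   0.9]
top 330 290 [250.7   6.6  -2.8]
top 450 160 [ 694.  -413.5    3. ]
```

View pics/z_top.png

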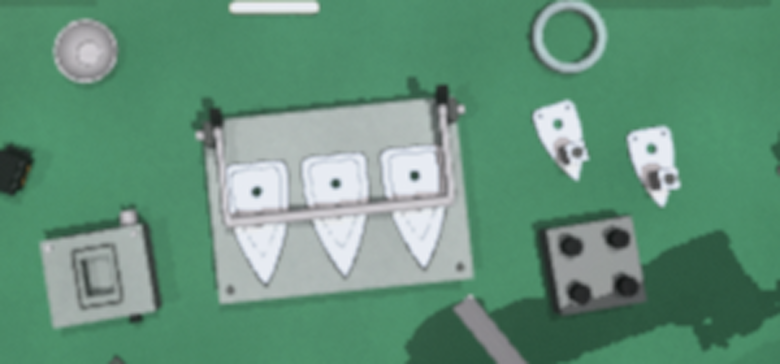

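View pics/z_side.png

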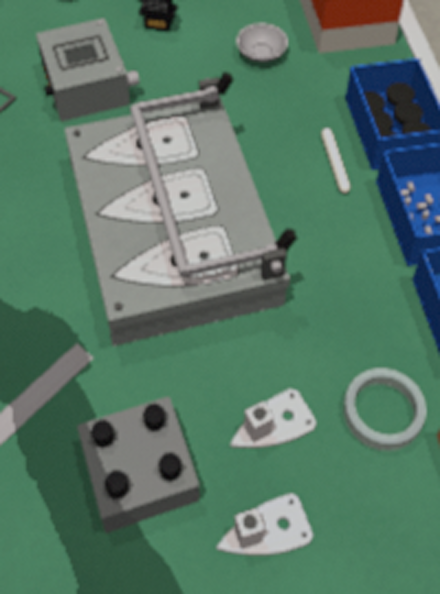

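```bash
cat > meas.py <<'E'
from h import *
def dark(img,u,v,r,thr=None,mode='dark'):
    """centroid of dark blob near (u,v)"""
    k=6; p=img[int(v-r):int(v+r+1),int(u-r):int(u+r+1)]
    g=cv2.cvtColor(p,cv2.COLOR_BGR2GRAY); g=cv2.resize(g,None,fx=k,fy=k,interpolation=cv2.INTER_CUBIC).astype(float)
    t=thr if thr else (g.min()+g.max())/2
    m=(g<t).astype(np.uint8)
    n,l,s,c=cv2.connectedComponentsWithStats(m)
    ctr=np.array(g.shape[::-1])/2
    best=min(range(1,n),key=lambda i:np.linalg.norm(c[i]-ctr)-0.02*s[i,4]) 
    cc=(c[best]+.5)/k-.5
    return int(u-r)+cc[0],int(v-r)+cc[1],s[best,4]/k/k
E
python3 - <<'E'
from meas import *
S=cv2.imread("pics/side0.png");T=cv2.imread("pics/top0.png")
t0=lambda u,v:(200+u/2.6,140+v/2.6)
s0=lambda u,v:(220+u/2.2,120+v/2.2)
items={'nest1':((258,191),(167,140),75,4),'nest2':((336,183),(184,196),75,4),'nest3':((415,175),(204,255),75,4),
'kA':((571,246),(103,433),77,6),'kB':((618,238),(155,417),77,6),'kC':((579,293),(117,484),77,6),'kD':((627,286),(170,466),77,6),
'c1h':((558,124),(288,415),6,4),'c2h':((651,149),(283,524),6,4)}
for n,(a,b,z,r) in items.items():
    ta=dark(T,*t0(*a),r); sa=dark(S,*s0(*b),r)
    X,e=two(sa[:2],ta[:2])
    print(n,np.round(ta,1),np.round(sa,1),'tri',X.round(1),round(e,1),'top',plane('top',*ta[:2],z)[:2].round(1),'side',plane('side',*sa[:2],z)[:2].round(1))
E
```

```text
nest1 [298.3 213.3   9.3] [295.4 183.2   7.1] tri [513.4 109.9  78.1] 0.7 top [513.1 110.1] side [514.  112.5]
nest2 [328.7 210.1   8.7] [303.3 208.1   8.5] tri [522.7  10.5  77.9] 0.5 top [522.5  10.5] side [523.2  12.7]
nest3 [359.  207.1   9.6] [312.2 235.7  11.1] tri [531.9 -88.9  77.3] 0.8 top [531.6 -89. ] side [532.5 -87.4]
kA [419.  234.1  59.2] [266.1 317.1 106.6] tri [ 410.8 -290.    49.7] 59.8 top [ 441.7 -282.7] side [ 382.1 -301.5]
kB [436.9 231.2  59.9] [289.8 309.5  98.7] tri [ 446.4 -322.   143.8] 12.7 top [ 450.8 -341.3] side [ 441.3 -292.3]
kC [422.6 252.8  69.3] [272.3 340.2 124.6] tri [ 379.7 -320.2  -29.9] 14.5 top [ 381.  -293.2] side [ 390.7 -360.2]
kD [440.7 250.2  87.4] [296.9 331.8 102.5] tri [ 420.1 -351.7   93.5] 60.2 top [ 389.1 -352.3] side [ 450.3 -350.4]
c1h [414.2 187.3   9.6] [350.5 308.3  17.7] tri [ 600.4 -286.5    8.3] 0.6 top [ 600.3 -287. ] side [ 601.  -285.5]
c2h [450.2 196.8  10.3] [348.4 357.4  23.6] tri [ 566.6 -409.2    8.3] 0.7 top [ 566.3 -409.9] side [ 567.2 -408.6]
```

```bash
python3 - <<'E'
from h import *
crop("top","0",185,185,265,275,7,"z_plugT")
crop("side","0",230,100,310,180,7,"z_plugS")
crop("top","0",395,170,475,220,9,"z_covT")
crop("side","0",310,285,375,385,6,"z_covS")
import cv2
a=cv2.imread("pics/z_plugT.png");b=cv2.imread("pics/z_plugS.png");print(a.shape,b.shape)
E
```

```text
(630, 560, 3) (560, 560, 3)
```

View pics/z_plugT.png

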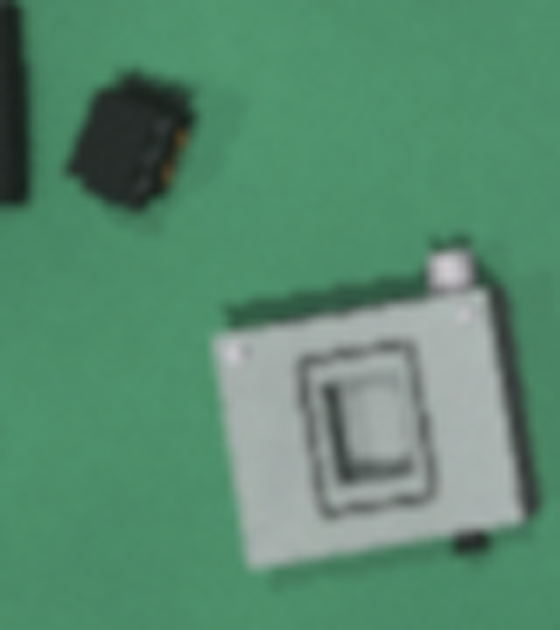

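View pics/z_plugS.png

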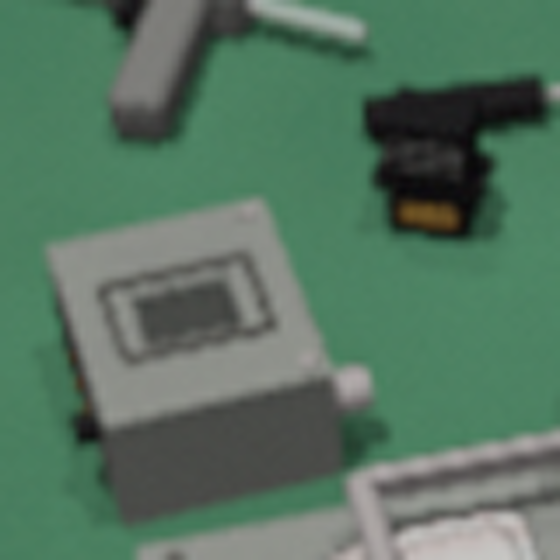

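View pics/z_covT.png

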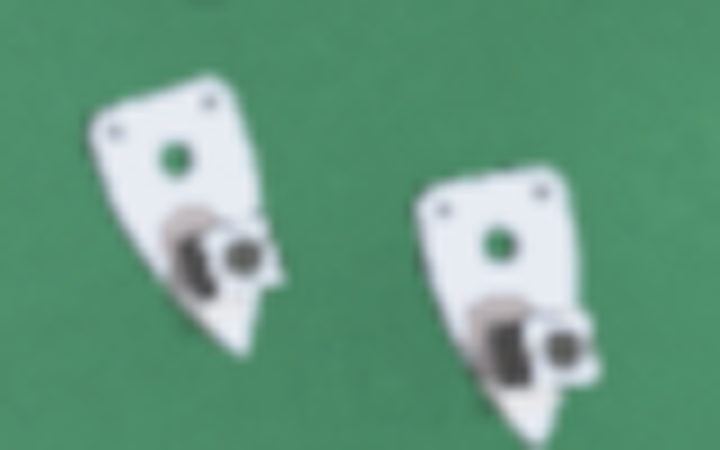

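View pics/z_covS.png

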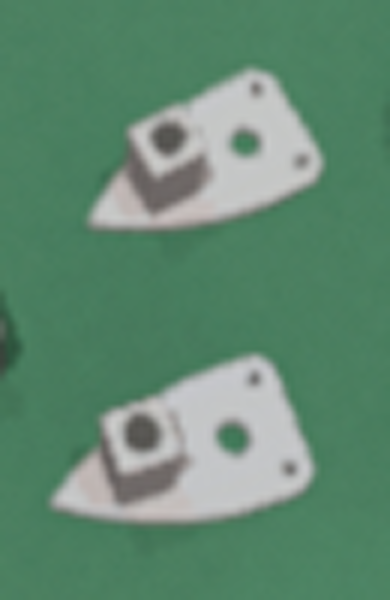

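```bash
python3 - <<'E'
from meas import *
S=cv2.imread("pics/side0.png");T=cv2.imread("pics/top0.png")
q=lambda u,v,k,a,b:((u+.5)/k-.5+a,(v+.5)/k-.5+b)
for n,t,s,tn,h in (('c1',q(242,257,9,395,170),q(169,137,6,310,285),q(247,357,9,395,170),(600.5,-286.4)),('c2',q(562,348,9,395,170),q(143,433,6,310,285),q(540,449,9,395,170),(566.7,-409.3))):
    a=dark(T,*t,3);b=dark(S,*s,4)
    X,e=two(b[:2],a[:2]); d=np.array(h)-X[:2]
    N=plane('top',*tn,6)[:2]; dn=np.array(h)-N
    print(n,a,b,X.round(1),round(e,1),'dist',np.linalg.norm(d).round(1),'yaw',np.arctan2(d[1],d[0]).round(3),'nose',np.linalg.norm(dn).round(1),np.arctan2(dn[1],dn[0]).round(3),
     plane('top',*a[:2],54).round(1),plane('side',*b[:2],54).round(1))
# heel dots
for n,a,b in (('c1',(116,131),(210,102)),('c2',(445,209),(541,191))):
    A=plane('top',*q(*a,9,395,170),6);B=plane('top',*q(*b,9,395,170),6); d=A-B; print(n,'heel dots',A[:2],B[:2],np.linalg.norm(d),'yaw',np.arctan2(-d[0],d[1]))
for n,box in (('top',(185,185,225,225)),('side',(275,108,310,140))):
    X=cloud(n,np.load(f"pics/{n}0.npy"));u0,v0,u1,v1=box;Y=X[v0:v1,u0:u1].reshape(-1,3)
    Y=Y[(Y[:,2]>64)]; 
    print(n,len(Y),Y.mean(0).round(1),Y.min(0).round(1),Y.max(0).round(1),cv2.minAreaRect(Y[:,:2].astype(np.float32)))
# bar crossbar ends
for t,s in (((222,222),(141,110)),((446,203),(189,268))):
    tt=(200+t[0]/2.6,140+t[1]/2.6);ss=(220+s[0]/2.2,120+s[1]/2.2)
    print('bar end',two(ss,tt),plane('top',*tt,110),plane('side',*ss,110))
# socket outline corners
qs=[(300,356),(413,341),(434,502),(324,517)]
C=np.array([plane('top',*q(*c,7,185,185),70)[:2] for c in qs]);print(C.round(1),C.mean(0))
C=np.array([plane('side',*q(*c,7,230,100),70)[:2] for c in [(101,288),(248,253),(272,323),(126,362)]]);print(C.round(1),C.mean(0))
C=np.array([plane('top',*q(*c,7,185,185),70)[:2] for c in [(212,335),(487,288),(530,522),(248,569)]]);print('box',C.round(1),C.mean(0))
E
```

```text
c1 (np.float64(421.6160968660969), np.float64(198.09793447293447), np.float64(13.0)) (np.float64(337.6036866359447), np.float64(307.52611367127497), np.float64(24.11111111111111)) [ 560.5 -299.1   56.8] 0.7 dist 42.0 yaw 0.306 nose 80.4 0.326 [ 560.3 -299.7   54. ] [ 561.3 -297.9   54. ]
c2 (np.float64(457.4218845917741), np.float64(208.29818907305096), np.float64(15.083333333333334)) (np.float64(333.1917965169569), np.float64(356.7122670333028), np.float64(30.305555555555557)) [ 525.3 -416.2   58.4] 0.2 dist 42.0 yaw 0.166 nose 79.5 0.171 [ 525.3 -417.7   54. ] [ 525.8 -414.9   54. ]
c1 heel dots [ 611.34213002 -263.94654255] [ 622.16315476 -300.15362587] 37.7895152005956 yaw 0.2904150528418807
c2 heel dots [ 580.28269047 -389.02783263] [ 586.85371306 -425.86571394] 37.41935110798581 yaw 0.17652021464475742
top 142 [541.9 431.6  73.8] [516.6 410.8  65.2] [566.2 452.6  80.5] ((541.9550170898438, 431.8955078125), (35.105716705322266, 43.803768157958984), 67.67308044433594)
side 111 [546.4 428.5  74. ] [522.3 406.6  64.4] [571.5 453.5  80.2] ((546.3641967773438, 430.6000061035156), (39.220436096191406, 46.15489959716797), 63.80411911010742)
bar end (array([479.62155113, 150.03401888, 100.91863032]), np.float64(10.979007680880565)) [474.27133954 149.85557808 110.        ] [484.49316619 141.06630296 110.        ]
bar end (array([ 501.91642808, -125.71434044,  110.1994991 ]), np.float64(13.582953251374864)) [ 495.17106628 -124.94555997  110.        ] [ 508.69092032 -126.29190847  110.        ]
[[442.5 343.3]
 [449.1 290.2]
 [374.  280.4]
 [367.4 331.8]] [408.23785688 311.42835107]
[[370.2 334.8]
 [442.8 347.5]
 [449.3 296.7]
 [378.4 282. ]] [410.18532605 315.24239742]
box [[452.7 384.6]
 [473.6 255.5]
 [364.3 235.5]
 [343.6 367.3]] [408.52936447 310.7273935 ]
```

```bash
python3 - <<'E'
from meas import *
for n in ('top','side'):
    X=cloud(n,np.load(f"pics/{n}0.npy")).reshape(-1,3)
    R=Ro.from_euler('z',.093).as_matrix()
    L=(X-[523,11,0])@R   # fixture coordinates rel nest2
    for lo,hi in ((20,40),(55,70),(-70,-30)):
        m=(L[:,2]>98)&(L[:,2]<128)&(L[:,1]>lo)&(L[:,1]<hi)&(abs(L[:,0])<90)
        print(n,lo,m.sum(),L[m].mean(0).round(1),L[m][:,0].min().round(1),L[m][:,0].max().round(1))
    m=(L[:,2]>80)&(L[:,2]<128)&(abs(L[:,1])<170)&(L[:,0]>-20)&(L[:,0]<120)
    for s in(1,-1):
        k=m&(L[:,1]*s>120); print('arm',n,s,k.sum(),L[k].min(0).round(1),L[k].max(0).round(1))
    m=(L[:,2]>40)&(L[:,2]<82)&(abs(L[:,1])<175)&(abs(L[:,0])<200); print('deck',np.percentile(L[m],[1,99],axis=0).round(1))
E
```

```text
top 20 26 [-37.2  30.  114.9] -43.4 -30.4
top 55 19 [-37.3  62.1 115.6] -43.3 -30.3
top -70 57 [-37.3 -50.  115.1] -44.2 -30.2
arm top 1 157 [-19.1 121.2  80. ] [ 87.5 166.4 127.9]
arm top -1 156 [ -18.4 -162.2   80.1] [  87.3 -128.6  127.6]
deck [[-135.1 -155.2   68. ]
 [  90.3  157.9   80.8]]
side 20 25 [-34.1  29.5 117. ] -40.2 -27.0
side 55 17 [-33.9  62.4 116.2] -39.7 -26.9
side -70 59 [-34.1 -50.3 115.9] -40.4 -26.3
arm side 1 252 [-20.  126.4  80. ] [ 97.3 165.5 127.6]
arm side -1 327 [ -19.7 -165.2   80.2] [ 101.7 -130.7  128. ]
deck [[-132.1 -159.2   44.4]
 [  94.2  156.6   80.5]]
```

```bash
python3 -c "
from h import *
print(tool([482.6,57.5,240],1.664))"
```

```text
[array([ 458.3, -487.7,   -8.7]), np.float64(-1.206)]
```

Emit:
{"op": "play_rows", "data": {"slide": [[458, -488, -9], [458, -488, -9], [458, -488, -9], [458, -488, -9], [458, -488, -9]], "turn": [-1.206, -1.206, -1.206, -1.206, -1.206], "fingers": [1, 1, 1, 1, 1]}}

```text
clock: 0.72
eef_pos: [378.5, -282.2, 235.5]
tool_rot: [-3.141, -0.001, 1.401]
force: [0.5, 0.5, 0.1]
width: 85.4
```

```bash
python3 -c "
from h import *
print(tool([482.6,57.5,240],1.664));print(ctrl.read_state()['eef_pos'],ctrl.read_state()['qpos'])"
```

```text
[array([352.3,  45.3,  -4.1]), np.float64(-0.263)]
[ 378.52188842 -282.15176004  235.50554818] [ 0.76530225  0.3795981  -0.24853344  1.98549503  0.12711796  0.79200969
  0.27470109]
```

Emit:
{"op": "play_rows", "data": {"slide": [[352, 45, -4], [352, 45, -4], [352, 45, -4], [352, 45, -4], [352, 45, -4]], "turn": [-0.263, -0.263, -0.263, -0.263, -0.263], "fingers": [1, 1, 1, 1, 1]}}

```text
clock: 1.35
eef_pos: [469.5, 16.5, 239.3]
tool_rot: [-3.141, -0.001, 1.664]
force: [1.3, -0.3, -0.1]
width: 85.5
```

```bash
python3 -c "
from h import *
print(tool([482.6,57.5,240],1.664),tool([482.6,57.5,92],1.664))"
```

```text
[array([39.6, 16.8, -0.7]), np.float64(-0.0)] [array([ 39.4,  16.8, 147.3]), np.float64(-0.0)]
```

Emit:
{"op": "play_rows", "data": {"slide": [[39.5, 17, -1], [39.5, 17, 50], [39.5, 17, 100], [39.5, 17, 147], [39.5, 17, 147]], "turn": [0, 0, 0, 0, 0], "fingers": [1, 1, 1, 1, 1]}}

```text
clock: 1.98
eef_pos: [479.9, 57.1, 89.7]
tool_rot: [-3.134, -0.0, 1.665]
force: [0.7, 0.3, 1.4]
width: 85.3
```

```bash
python3 -c "
from h import *
grab('1');print(tool([482.6,57.5,92],1.664));crop('side','1',200,100,400,300,3,'z1')"
```

```text
[array([-0.2, -0.5,  1. ]), np.float64(0.0)]
```

View pics/z1.png

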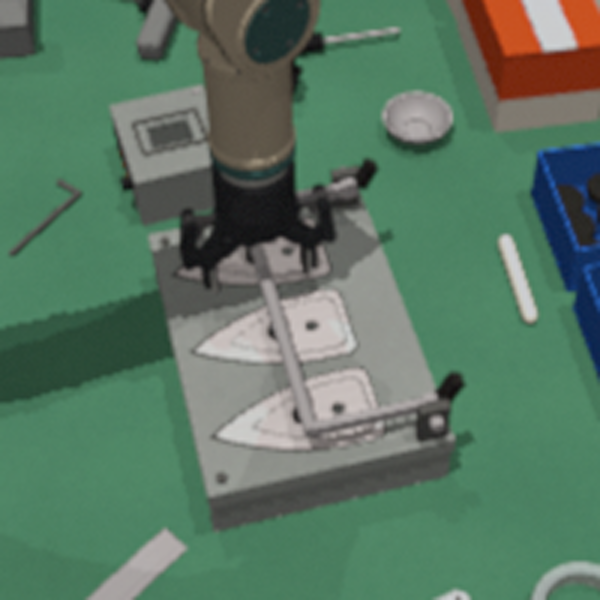

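View pics/top1.png

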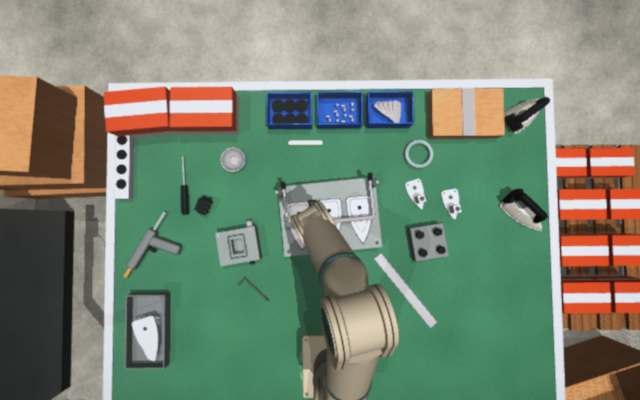

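View pics/side1.png

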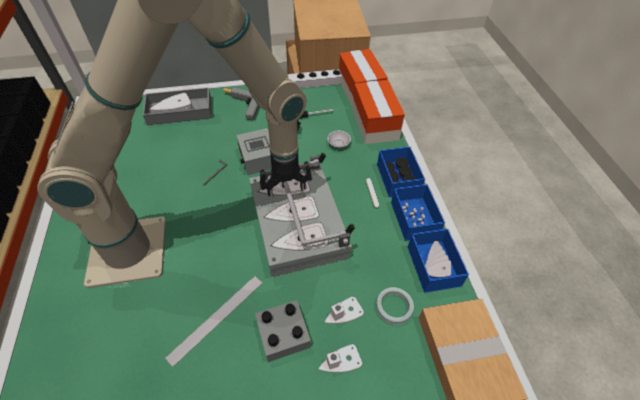

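The fingers straddle the crossbar at side px (287,190). Only two covers are on the bench, at top px (416,193) and (452,203). I'll close on the bar.

Emit:
{"op": "play_rows", "data": {"slide": [[0, 0, 0], [0, 0, 0], [0, 0, 0], [0, 0, 0], [0, 0, 0]], "turn": [0, 0, 0, 0, 0], "fingers": [0, 0, 0, 0, 0]}}

```text
clock: 2.7
eef_pos: [483.5, 57.8, 93.6]
tool_rot: [3.141, -0.001, 1.664]
force: [-0.2, -0.4, 4.9]
width: 12.0
```

```bash
cat > arc.py <<'E'
from h import *
import sys
s=ctrl.read_state(); print(s['eef_pos'],s['force'],s['width'],s['tool_rot'])
E
python3 arc.py; python3 - <<'E'
import numpy as np
# tool y = (sin yaw,-cos yaw) = fixture +x. arc shifts from folded: y += 110(1-cos), z -= 110 sin
for a in np.arange(0.1,2.0,.1): print(round(a,2),round(110*(1-np.cos(a)),1),round(-110*np.sin(a),1))
E
```

```text
[483.52360489  57.76206693  93.6138431 ] [-0.19549993 -0.35502828  4.90614675] 11.971277647013396 [ 3.14052751e+00 -9.02720828e-04  1.66397492e+00]
0.1 0.5 -11.0
0.2 2.2 -21.9
0.3 4.9 -32.5
0.4 8.7 -42.8
0.5 13.5 -52.7
0.6 19.2 -62.1
0.7 25.9 -70.9
0.8 33.4 -78.9
0.9 41.6 -86.2
1.0 50.6 -92.6
1.1 60.1 -98.0
1.2 70.1 -102.5
1.3 80.6 -106.0
1.4 91.3 -108.4
1.5 102.2 -109.7
1.6 113.2 -110.0
1.7 124.2 -109.1
1.8 135.0 -107.1
1.9 145.6 -104.1
```

Emit:
{"op": "play_rows", "data": {"slide": [[0, 2, -22], [0, 9, -43], [0, 19, -62], [0, 33, -79], [0, 50.5, -92.5]], "turn": [0, 0, 0, 0, 0], "fingers": [0, 0, 0, 0, 0]}}

```text
clock: 3.32
eef_pos: [524.5, 61.4, 185.0]
tool_rot: [-3.122, 0.001, 1.664]
force: [-18.9, 0.1, 13.8]
width: 11.7
```

```bash
python3 arc.py
```

```text
[524.45015786  61.43658494 184.98539317] [-18.90402313   0.0587663   13.83764345] 11.723353585383634 [-3.12243697e+00  1.19972892e-03  1.66420227e+00]
```

Emit:
{"op": "play_rows", "data": {"slide": [[0, 5, 0], [0, 5, 0]], "turn": [0, 0], "fingers": [0, 0]}}

```text
clock: 3.58
eef_pos: [523.6, 61.4, 184.5]
tool_rot: [-3.11, 0.003, 1.664]
force: [-11.8, -0.3, 10.4]
width: 11.6
```

```bash
python3 arc.py
```

```text
[523.6111152   61.38892259 184.53303569] [-11.79687686  -0.26671716  10.35465338] 11.553673293584678 [-3.11044020e+00  2.66750191e-03  1.66436016e+00]
```

```bash
python3 -c "
from h import *
grab('2');crop('side','2',220,100,380,280,3.3,'z2')"
```

```text
(no output)
```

View pics/z2.png

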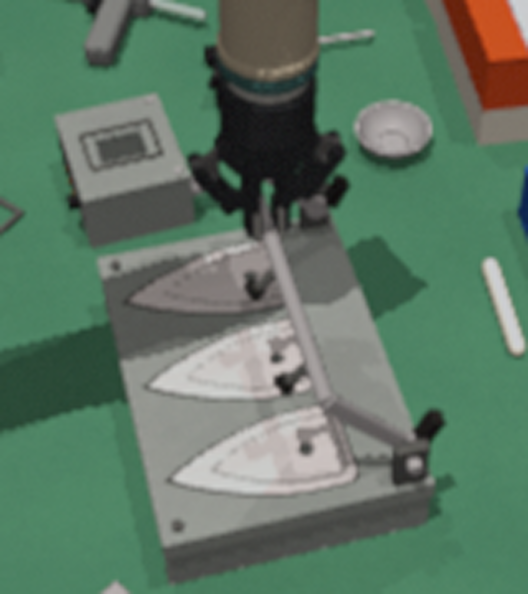

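```bash
python3 - <<'E'
from meas import *
R=Ro.from_euler('z',.093).as_matrix()
for n in ('top','side'):
    X=cloud(n,np.load(f"pics/{n}2.npy")).reshape(-1,3)
    L=(X-[523,11,0])@R
    m=(L[:,2]>125)&(L[:,2]<240)&(L[:,1]>-110)&(L[:,1]<-15)&(abs(L[:,0])<90)
    print(n,m.sum(),np.median(L[m],0).round(1),L[m].min(0).round(1),L[m].max(0).round(1))
s=ctrl.read_state();print((s['eef_pos']-[523,11,0])@R)
E
```

```text
top 187 [  1.2 -78.4 199.3] [ -28.1 -109.5  171.1] [ 10.1 -16.8 206.7]
side 206 [  3.2 -79.7 200.7] [ -24.2 -109.7  174.9] [ 13.8 -15.  206. ]
[  5.25022746  50.08011743 184.51226401]
```

Emit:
{"op": "play_rows", "data": {"slide": [[0, 3, 3], [0, 9, -2], [0, 15, -6], [0, 21, -10], [0, 25, -12]], "turn": [0, 0, 0, 0, 0], "fingers": [0, 0, 0, 0, 0]}}

```text
clock: 4.3
eef_pos: [539.5, 62.8, 196.1]
tool_rot: [-3.091, 0.005, 1.665]
force: [-20.8, -1.8, 23.5]
width: 11.8
```

```bash
cat >> arc.py <<'E'
R=Ro.from_euler('z',.093).as_matrix()
print('local',(s['eef_pos']-[523,11,0])@R)
E
python3 arc.py
```

```text
[539.53526805  62.79421857 196.10655797] [-20.80426727  -1.7952013   23.46306822] 11.823821481640406 [-3.09121749  0.00541406  1.66458387]
local [ 21.27373463  50.03483169 196.10655797]
```

Emit:
{"op": "play_rows", "data": {"slide": [[0, 0, 2], [0, 0, 4], [0, 0, 6], [0, 0, 6], [0, 0, 6]], "turn": [0, 0, 0, 0, 0], "fingers": [0.22, 0.22, 0.22, 0.22, 0.22]}}

```text
clock: 4.92
eef_pos: [539.4, 62.7, 190.0]
tool_rot: [-3.091, 0.005, 1.665]
force: [-4.0, -0.5, 1.8]
width: 18.9
```

```bash
python3 arc.py; python3 -c "
from h import *
grab('3');crop('side','3',220,100,380,280,3.3,'z3')"
```

```text
[539.38542167  62.69577806 189.99974734] [-3.99850477 -0.49718294  1.79359601] 18.91153457047675 [-3.0912658   0.00539297  1.66453376]
local [ 21.11539401  49.9507322  189.99974734]
```

View pics/z3.png

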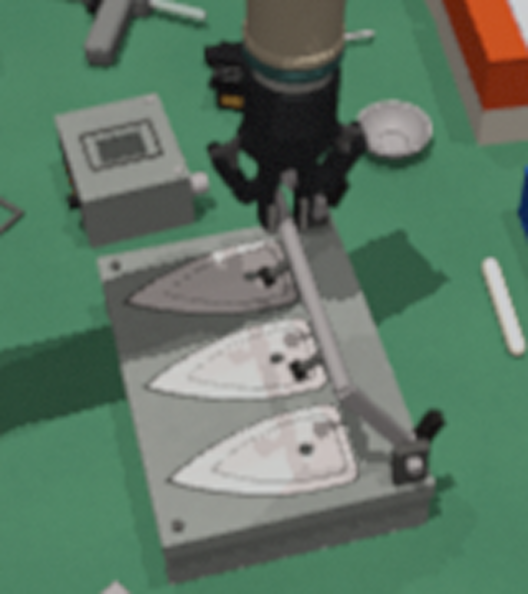

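Emit:
{"op": "play_rows", "data": {"slide": [[0, 0, 0], [0, 0, 0], [0, -7, 5], [0, -14, 10], [0, -20, 16]], "turn": [0, 0, 0, 0, 0], "fingers": [0, 0, 0, 0, 0]}}

```text
clock: 5.65
eef_pos: [520.5, 61.0, 176.0]
tool_rot: [-3.096, 0.005, 1.664]
force: [-2.8, -1.1, 5.5]
width: 12.0
```

```bash
python3 arc.py
```

```text
[520.52193837  60.97227748 176.0174668 ] [-2.79656344 -1.12338424  5.53794556] 11.990351020421164 [-3.09616285  0.00506602  1.66441324]
local [  2.17337247  49.98645575 176.0174668 ]
```

Emit:
{"op": "play_rows", "data": {"slide": [[0, -13, 14], [0, -23, 30], [0, -31, 46], [0, -37, 60], [0, -41, 72]], "turn": [0, 0, 0, 0, 0], "fingers": [0, 0, 0, 0, 0]}}

```text
clock: 6.28
eef_pos: [483.9, 57.7, 106.7]
tool_rot: [-3.112, 0.003, 1.664]
force: [10.0, -1.1, -0.4]
width: 11.8
```

```bash
python3 arc.py
```

```text
[483.93322538  57.67033739 106.71509911] [ 9.99781845 -1.1450936  -0.37461501] 11.764206801443558 [-3.11150854e+00  2.55969519e-03  1.66428931e+00]
local [-34.5638646   50.09663197 106.71509911]
```

Emit:
{"op": "play_rows", "data": {"slide": [[0, -4, 6], [0, -7, 11], [0, -9, 12], [0, -10, 12], [0, -10, 12]], "turn": [0, 0, 0, 0, 0], "fingers": [0, 0, 0, 0, 0]}}

```text
clock: 6.9
eef_pos: [483.3, 57.7, 96.8]
tool_rot: [-3.13, 0.0, 1.663]
force: [14.0, -2.4, -1.5]
width: 11.9
```

```bash
python3 arc.py
```

```text
[483.3390563   57.73614654  96.76079764] [13.98025427 -2.44160818 -1.45778236] 11.899884808079712 [-3.13034839e+00  4.12095005e-05  1.66341491e+00]
local [-35.14935462  50.21733484  96.76079764]
```

Emit:
{"op": "play_rows", "data": {"slide": [[0, -4, 3], [0, -6, 4], [0, -6, 4], [0, -6, 4]], "turn": [0, 0, 0, 0], "fingers": [0, 0, 0, 0]}}

```text
clock: 7.4
eef_pos: [483.5, 57.8, 94.0]
tool_rot: [3.141, -0.001, 1.663]
force: [10.5, -2.9, 0.8]
width: 11.7
```

Emit:
{"op": "play_rows", "data": {"slide": [[0, 0, 0], [0, 0, 0], [0, 0, 0]], "turn": [0, 0, 0], "fingers": [0.22, 0.22, 0.22]}}

```text
clock: 7.78
eef_pos: [482.4, 57.8, 93.7]
tool_rot: [-3.141, -0.001, 1.663]
force: [1.4, 0.5, -0.1]
width: 18.4
```

```bash
python3 arc.py
```

```text
[482.40933168  57.79657134  93.66825997] [ 1.38038347  0.46187915 -0.09922295] 18.360128073998286 [-3.14055167e+00 -1.43631326e-03  1.66338246e+00]
local [-36.06945013  50.36383833  93.66825997]
```

Emit:
{"op": "play_rows", "data": {"slide": [[0, 0, 0], [0, 0, 0], [0, 0, -10], [0, 1, -20], [0, 2, -28]], "turn": [0, 0, 0, 0, 0], "fingers": [0, 0, 0, 0, 0]}}

```text
clock: 8.4
eef_pos: [486.5, 58.3, 121.8]
tool_rot: [3.139, -0.002, 1.663]
force: [9.9, -0.3, -8.1]
width: 12.0
```

```bash
python3 arc.py
```

```text
[486.54433123  58.28897204 121.77757495] [ 9.92001673 -0.34359634 -8.14797525] 11.961388352681935 [ 3.13891653e+00 -2.42603186e-03  1.66332250e+00]
local [-31.90659222  50.47011031 121.77757495]
```

Emit:
{"op": "play_rows", "data": {"slide": [[0, 3, -10.5], [0, 7, -20.5], [0, 12, -30], [0, 18, -39], [0, 24, -46.5]], "turn": [0, 0, 0, 0, 0], "fingers": [0, 0, 0, 0, 0]}}

```text
clock: 9.02
eef_pos: [508.5, 60.3, 168.4]
tool_rot: [-3.14, -0.002, 1.663]
force: [-2.2, 0.4, -6.8]
width: 11.9
```

```bash
python3 arc.py
```

```text
[508.46419194  60.2737673  168.38891924] [-2.22162791  0.40791588 -6.78239622] 11.872081633036434 [-3.13980072e+00 -2.04892451e-03  1.66349496e+00]
local [ -9.89713566  50.41071876 168.38891924]
```

Emit:
{"op": "play_rows", "data": {"slide": [[0, 7, -7], [0, 15, -14], [0, 23.5, -20], [0, 32.5, -25], [0, 42, -29]], "turn": [0, 0, 0, 0, 0], "fingers": [0, 0, 0, 0, 0]}}

```text
clock: 9.65
eef_pos: [544.7, 63.6, 198.8]
tool_rot: [-3.128, 0.0, 1.664]
force: [-14.6, -0.4, 20.7]
width: 11.8
```

```bash
python3 arc.py
```

```text
[544.67788159  63.58821102 198.78371046] [-14.58988193  -0.42809871  20.67338506] 11.775987569903002 [-3.12776702e+00  2.19855504e-04  1.66390057e+00]
local [ 26.46785986  50.34781904 198.78371046]
```

Emit:
{"op": "play_rows", "data": {"slide": [[0, 0, 4], [0, 0, 8], [0, 0, 8], [0, 4, 8], [0, 10, 6]], "turn": [0, 0, 0, 0, 0], "fingers": [0.22, 0.22, 0.22, 0.22, 0.22]}}

```text
clock: 10.28
eef_pos: [555.1, 64.4, 192.7]
tool_rot: [-3.128, 0.0, 1.664]
force: [-2.5, -0.2, 0.7]
width: 18.7
```

```bash
python3 arc.py
```

```text
[555.0714653   64.43883978 192.68638748] [-2.46534887 -0.20409398  0.74413738] 18.724964276643647 [-3.12800935e+00  3.09445606e-04  1.66384850e+00]
local [ 36.8955234   50.22956138 192.68638748]
```

Emit:
{"op": "play_rows", "data": {"slide": [[0, 14, -3], [0, 28, -5], [0, 42, -5], [0, 52, -4], [0, 60, -2]], "turn": [0, 0, 0, 0, 0], "fingers": [0.22, 0.22, 0.22, 0.22, 0.22]}}

```text
clock: 10.9
eef_pos: [616.2, 70.1, 193.9]
tool_rot: [-3.13, 0.0, 1.664]
force: [0.3, 0.2, 0.6]
width: 18.8
```

```bash
python3 arc.py; python3 -c "
from h import *
grab('4');crop('side','4',220,80,400,280,3,'z4')"
```

```text
[616.24335657  70.13627552 193.8752105 ] [0.25630588 0.18128715 0.62811389] 18.76268651109572 [-3.12975034e+00  6.04656530e-05  1.66365901e+00]
local [ 98.33216549  50.22158756 193.8752105 ]
```

View pics/z4.png

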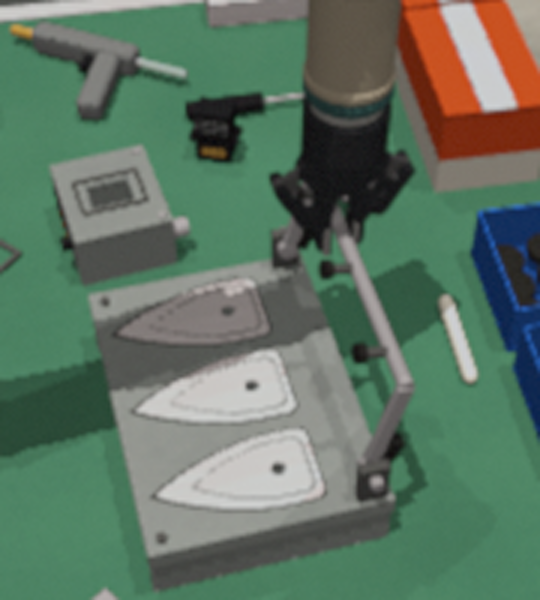

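Emit:
{"op": "play_rows", "data": {"slide": [[0, 8, 1], [0, 14, 2], [0, 18, 3], [0, 18, 3], [0, 18, 3]], "turn": [0, 0, 0, 0, 0], "fingers": [0.22, 0.22, 0.22, 0.22, 0.4]}}

```text
clock: 11.62
eef_pos: [633.6, 71.7, 190.4]
tool_rot: [-3.129, 0.0, 1.664]
force: [0.9, 0.2, 0.2]
width: 33.6
```

Emit:
{"op": "play_rows", "data": {"slide": [[0, 0, 0], [0, 0, 0], [0, 0, -30], [0, 0, -60], [0, 0, -60]], "turn": [0, 0, 0, 0, 0], "fingers": [0.8, 0.8, 0.8, 0.8, 0.8]}}

```text
clock: 12.25
eef_pos: [635.8, 72.3, 253.0]
tool_rot: [-3.134, -0.0, 1.664]
force: [-0.0, -0.2, 0.4]
width: 68.4
```

```bash
python3 arc.py; python3 -c "
from h import *
grab('5');crop('side','5',220,80,400,280,3,'z5')
crop('top','5',185,130,485,280,2.6,'z5t')
print(tool([500,-200,270],0.17))"
```

```text
[635.7959959   72.31196672 253.00697321] [-0.02107071 -0.19911792  0.39719363] 68.42764015176006 [-3.13371057e+00 -3.09852574e-04  1.66352326e+00]
local [118.00235809  50.57210139 253.00697321]
[array([-258.1, -158.8,  -17.6]), np.float64(1.494)]
```

View pics/z5.png

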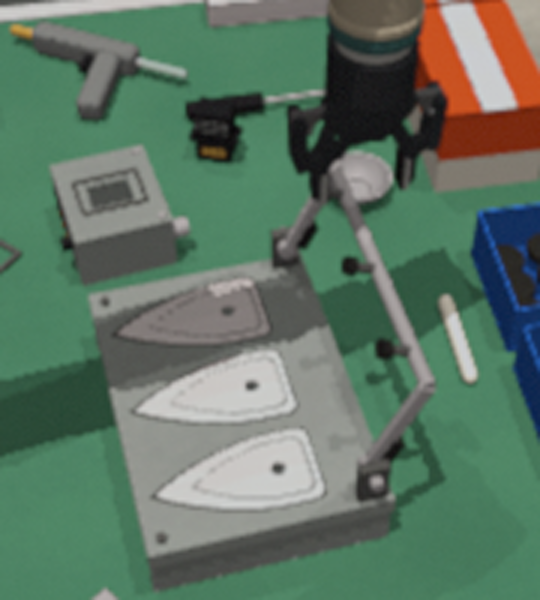

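View pics/z5t.png

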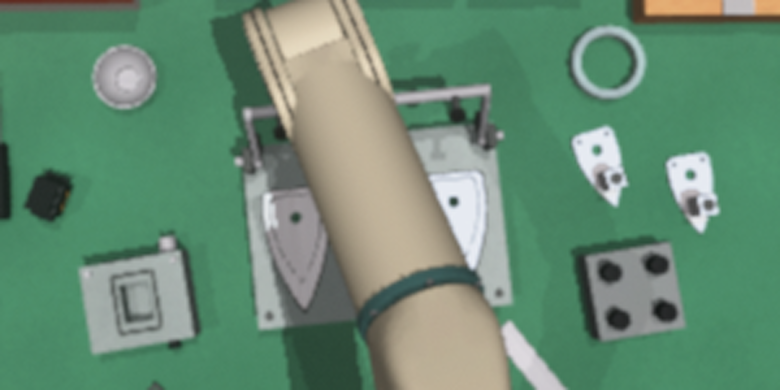

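```bash
python3 -c "
from h import *
print(tool([560.4,-299,180],0.305))"
```

```text
[array([-362.3, -106.6,   71.7]), np.float64(1.359)]
```

Emit:
{"op": "play_rows", "data": {"slide": [[-362, -107, -15], [-362, -107, -15], [-362, -107, -15], [-362, -107, -15], [-362, -107, 0]], "turn": [1.359, 1.359, 1.359, 1.359, 1.359], "fingers": [0.65, 0.65, 0.65, 0.65, 0.65]}}

```text
clock: 12.98
eef_pos: [572.8, -236.2, 255.8]
tool_rot: [-3.133, 0.011, 0.72]
force: [1.1, 0.3, -0.2]
width: 55.5
```

```bash
python3 -c "
from h import *
print(tool([560.4,-299,120],0.305), ctrl.read_state()['eef_pos'])"
```

```text
[array([-49.2,  40.2, 136.1]), np.float64(0.415)] [ 572.77139635 -236.19315064  255.82858104]
```

Emit:
{"op": "play_rows", "data": {"slide": [[-49, 40, 60], [-49, 40, 110], [-49, 40, 136], [-49, 40, 136], [-49, 40, 136]], "turn": [0.415, 0.415, 0.415, 0.415, 0.415], "fingers": [0.65, 0.65, 0.65, 0.65, 0.65]}}

```text
clock: 13.6
eef_pos: [561.2, -298.5, 120.9]
tool_rot: [-3.139, 0.013, 0.306]
force: [0.4, -1.1, 0.7]
width: 55.7
```

```bash
python3 -c "
from h import *
print(tool([560.4,-299,15],0.305), ctrl.read_state()['eef_pos'],ctrl.read_state()['tool_rot'])
grab('6');crop('side','6',280,240,400,390,4,'z6')"
```

```text
[array([  0.4,   0.5, 105.9]), np.float64(0.001)] [ 561.22190194 -298.52384795  120.8917379 ] [-3.13920843  0.01266107  0.30647743]
```

View pics/z6.png

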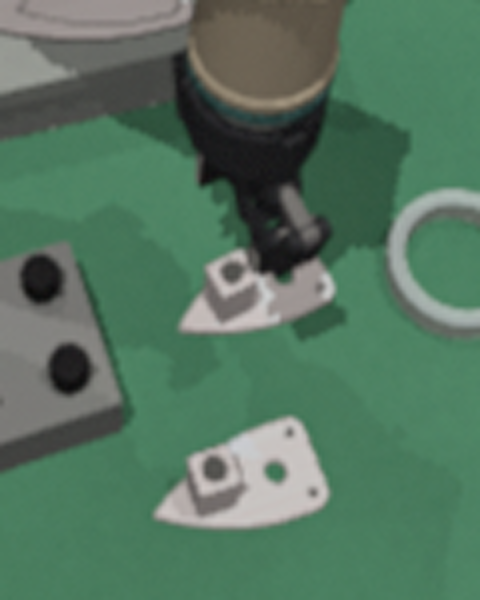

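Emit:
{"op": "play_rows", "data": {"slide": [[0.4, 0.5, 40], [0.4, 0.5, 80], [0.4, 0.5, 106], [0.4, 0.5, 106], [0.4, 0.5, 106]], "turn": [0, 0, 0, 0, 0], "fingers": [0.65, 0.65, 0.65, 0.65, 0.65]}}

```text
clock: 14.32
eef_pos: [562.7, -299.9, 17.9]
tool_rot: [3.14, 0.009, 0.307]
force: [1.3, -0.1, -0.5]
width: 55.8
```

Emit:
{"op": "play_rows", "data": {"slide": [[0, 0, 0], [0, 0, 0], [0, 0, 0], [0, 0, 0], [0, 0, 0]], "turn": [0, 0, 0, 0, 0], "fingers": [0, 0, 0, 0, 0]}}

```text
clock: 14.95
eef_pos: [564.0, -300.5, 19.8]
tool_rot: [3.138, 0.006, 0.307]
force: [-0.0, 0.3, 8.1]
width: 23.4
```

```bash
python3 arc.py
```

```text
[ 564.01713848 -300.49212992   19.84017675] [-0.01062884  0.26034036  8.14723289] 23.384240318359325 [3.1382691  0.00630293 0.30667685]
local [  11.91286001 -313.95515033   19.84017675]
```

Emit:
{"op": "play_rows", "data": {"slide": [[0, 0, -30], [0, 0, -70], [0, 0, -110], [0, 0, -140], [0, 0, -140]], "turn": [0, 0, 0, 0, 0], "fingers": [0, 0, 0, 0, 0]}}

```text
clock: 15.58
eef_pos: [566.3, -300.6, 162.6]
tool_rot: [3.134, 0.002, 0.307]
force: [0.0, 0.3, -1.5]
width: 23.6
```

```bash
python3 arc.py; python3 -c "
from h import *
print(tool([493.1,-92.5,160],0.093))
grab('7');crop('side','7',280,200,400,350,4,'z7');crop('top','7',350,150,450,250,6,'z7t')"
```

```text
[ 566.27530171 -300.61594281  162.59785642] [ 0.01567433  0.30574019 -1.49061362] 23.56684777358465 [3.13441520e+00 2.27106006e-03 3.06540389e-01]
local [  14.14976685 -314.28813476  162.59785642]
[array([  -7. , -220.5,    1. ]), np.float64(0.214)]
```

View pics/z7.png

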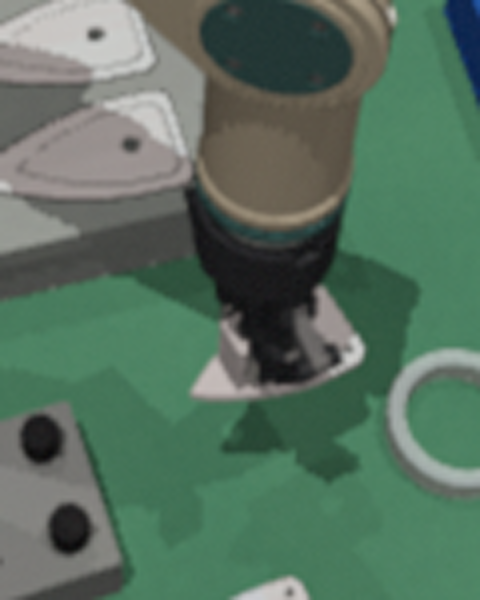

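Emit:
{"op": "play_rows", "data": {"slide": [[-7, -55, -2], [-7, -110, -2], [-7, -165, -2], [-7, -220, -2], [-7, -220.5, -2]], "turn": [0.05, 0.1, 0.15, 0.2, 0.214], "fingers": [0, 0, 0, 0, 0]}}

```text
clock: 16.3
eef_pos: [488.1, -85.8, 159.2]
tool_rot: [3.141, 0.012, 0.1]
force: [-0.1, -0.7, -1.7]
width: 23.3
```

```bash
python3 arc.py; python3 -c "
from h import *
print(tool([493.1,-92.5,125],0.093))"
```

```text
[488.12337716 -85.83589801 159.15997451] [-0.11037569 -0.6862098  -1.68297792] 23.26848566448177 [3.14130781 0.01165158 0.10001871]
local [-43.71866992 -93.1785805  159.15997451]
[array([ 4.7,  7.1, 34.1]), np.float64(0.007)]
```

Emit:
{"op": "play_rows", "data": {"slide": [[4.7, 7, 10], [4.7, 7, 25], [4.7, 7, 34], [4.7, 7, 34], [4.7, 7, 34]], "turn": [0.007, 0.007, 0.007, 0.007, 0.007], "fingers": [0, 0, 0, 0, 0]}}

```text
clock: 16.92
eef_pos: [493.2, -92.8, 125.1]
tool_rot: [3.141, 0.012, 0.092]
force: [0.0, -0.6, -1.0]
width: 23.4
```

```bash
python3 arc.py; python3 -c "
from h import *
print(tool([493.1,-92.5,97],0.093))
grab('8');crop('side','8',260,180,350,280,6,'z8');crop('top','8',310,170,400,260,6,'z8t')"
```

```text
[493.17445714 -92.76350613 125.07883632] [ 0.03995498 -0.5777626  -0.99111769] 23.368958855627945 [3.14117174 0.01161038 0.09236942]
local [ -39.33275684 -100.54532535  125.07883632]
[array([ 0.3, -0.3, 28.1]), np.float64(-0.001)]
```

View pics/z8.png

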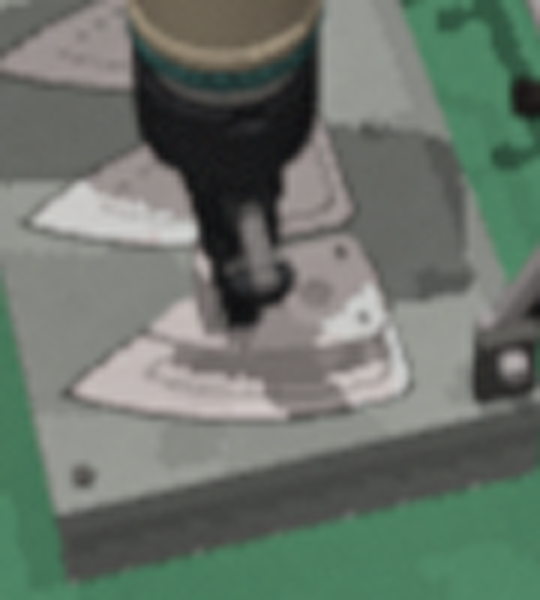

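View pics/z8t.png

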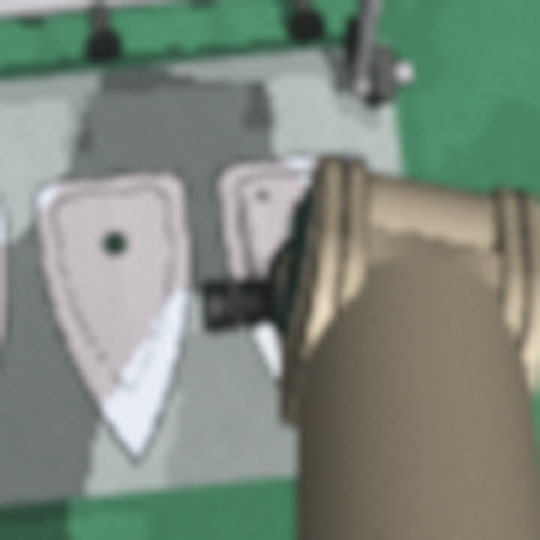

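```bash
python3 -c "
from meas import *
S=cv2.imread('pics/side8.png')
a=dark(S,312.25,227.9,3);print(a)
for z in (108,111,114): print(plane('side',*a[:2],z))
print(plane('side',312.2,235.7,75))
"
```

```text
(np.float64(311.6009852216749), np.float64(227.95135467980296), np.float64(22.555555555555557))
[531.42086725 -83.46724452 108.        ]
[531.07576984 -85.49993789 111.        ]
[530.73067244 -87.53263127 114.        ]
[532.4365828  -87.23373933  75.        ]
```

Emit:
{"op": "play_rows", "data": {"slide": [[0.3, -0.3, 10], [0.3, -0.3, 20], [0.3, -0.3, 26], [0.3, -0.3, 29], [0.3, -0.3, 29]], "turn": [0, 0, 0, 0, 0], "fingers": [0, 0, 0, 0, 0]}}

```text
clock: 17.65
eef_pos: [493.2, -92.3, 96.2]
tool_rot: [3.141, 0.011, 0.093]
force: [-0.2, 0.5, -0.7]
width: 23.1
```

```bash
python3 arc.py; python3 -c "
from h import *
print(tool([493.1,-92.5,95],0.093))
grab('9');crop('side','9',260,180,350,280,6,'z9')"
```

```text
[493.24488839 -92.27627269  96.19221505] [-0.16294035  0.54463601 -0.73791941] 23.110605127623757 [3.1411306  0.01129008 0.09275382]
local [ -39.21738252 -100.06673811   96.19221505]
[array([-0.2,  0.2,  1.2]), np.float64(-0.0)]
```

View pics/z9.png

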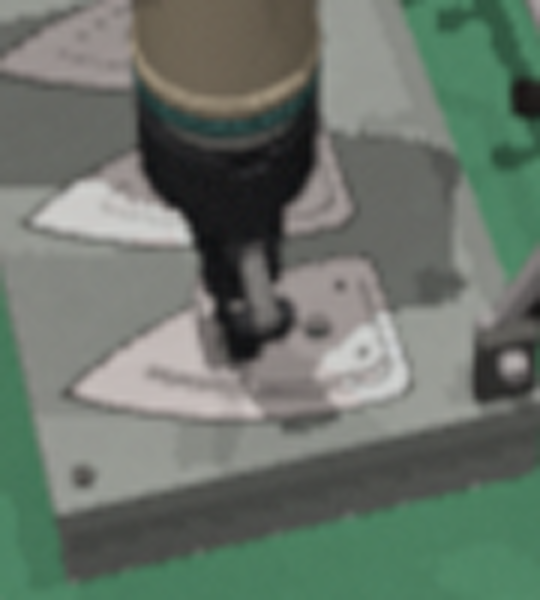

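Emit:
{"op": "play_rows", "data": {"slide": [[0, 0, 1.5], [0, 0, 3], [0, 0, 4], [0, 0, 4]], "turn": [0, 0, 0, 0], "fingers": [0, 0, 0, 0]}}

```text
clock: 18.25
eef_pos: [493.7, -92.4, 94.7]
tool_rot: [3.141, 0.009, 0.093]
force: [-5.3, 0.2, 21.4]
width: 23.1
```

```bash
python3 arc.py; python3 -c "
from meas import *
grab('10');crop('side','10',260,180,350,280,6,'z10')
S=cv2.imread('pics/side10.png')
a=dark(S,312.5,234,3);print(a, plane('side',*a[:2],81), plane('side',312.2,235.7,75),proj('side',[532.4,-87.2,81]))"
```

```text
[493.72429367 -92.37166768  94.74963442] [-5.25758309  0.22696526 21.43749388] 23.093336394240417 [3.14085609 0.00902781 0.09263863]
local [ -38.74890789 -100.20624131   94.74963442]
(np.float64(312.4904951370469), np.float64(234.76237842617152), np.float64(10.472222222222223)) [533.08958835 -88.20640834  81.        ] [532.4365828  -87.23373933  75.        ] [312.18499282 234.49983101]
```

View pics/z10.png

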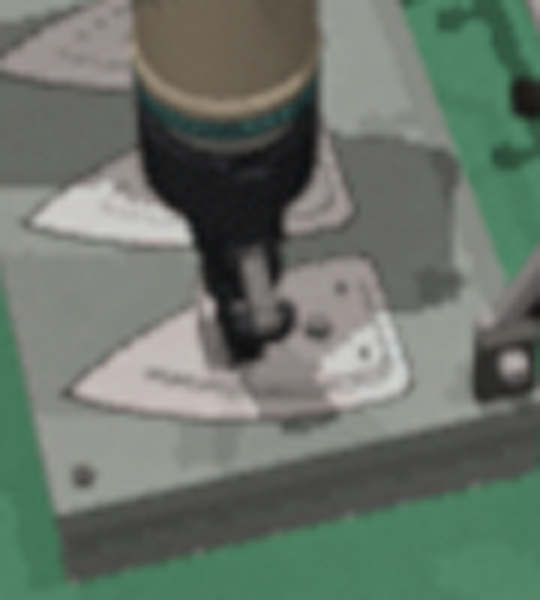

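Emit:
{"op": "play_rows", "data": {"slide": [[0, 0, -0.5], [0, 0, -1], [0, 0, -1], [0, 0, -1], [0, 0, -1]], "turn": [0, 0, 0, 0, 0], "fingers": [0.3, 0.5, 0.65, 0.65, 0.65]}}

```text
clock: 18.98
eef_pos: [493.6, -92.4, 95.6]
tool_rot: [3.141, 0.009, 0.093]
force: [0.1, 0.4, 1.0]
width: 55.4
```

Emit:
{"op": "play_rows", "data": {"slide": [[0, 0, -40], [0, 0, -90], [0, 0, -130], [0, 0, -130]], "turn": [0, 0, 0, 0], "fingers": [0.65, 0.65, 0.65, 0.65]}}

```text
clock: 19.48
eef_pos: [496.9, -92.5, 228.4]
tool_rot: [3.139, 0.003, 0.093]
force: [0.2, 0.1, -0.2]
width: 55.4
```

```bash
python3 arc.py; python3 -c "
from meas import *
print(tool([525.3,-416.4,210],.17))
grab('11');crop('side','11',260,180,350,280,6,'z11')
S=cv2.imread('pics/side11.png')
a=dark(S,312.5,234.5,3);print(a, plane('side',*a[:2],81))
T=cv2.imread('pics/top11.png')
a=dark(T,450.2,196.8,4);print(a, plane('top',*a[:2],6))
a=dark(S,348.4,357.4,4);print(a, plane('side',*a[:2],6))"
```

```text
[496.9431602  -92.52301419 228.38987352] [ 0.16943329  0.12785685 -0.17730234] 55.42756151060443 [3.13947600e+00 2.78852992e-03 9.25671454e-02]
local [ -35.55800626 -100.65585705  228.38987352]
[array([ -1.7, 325.1,  19.1]), np.float64(-0.077)]
(np.float64(312.559181897302), np.float64(234.50413402959094), np.float64(21.27777777777778)) [533.42448944 -87.39233136  81.        ]
(np.float64(450.16889483065955), np.float64(196.76069518716577), np.float64(10.38888888888889)) [ 566.36554725 -409.87188758    6.        ]
(np.float64(348.43658777120316), np.float64(357.45552268244575), np.float64(23.472222222222225)) [ 567.23021571 -408.59394814    6.        ]
```

View pics/z11.png

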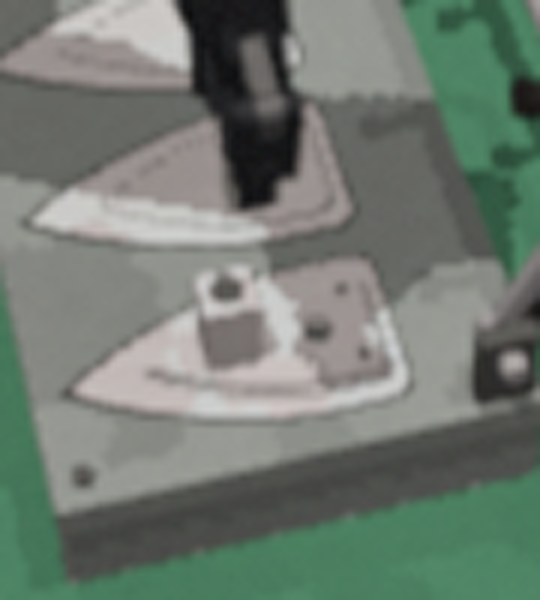

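View pics/side11.png

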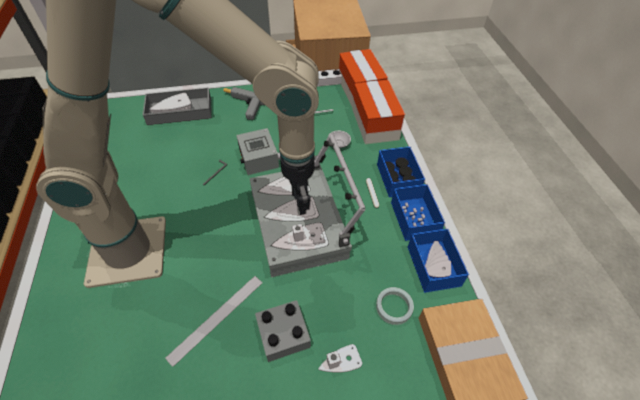

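Cover 1 sits in the outline of nest 3 with its hole over the nest's hole (side px 312.6, 234.5). Cover 2 has not moved, so I go for it next.

Emit:
{"op": "play_rows", "data": {"slide": [[-2, 325, 10], [-2, 325, 10], [-2, 325, 10], [-2, 325, 10], [-2, 325, 10]], "turn": [-0.077, -0.077, -0.077, -0.077, -0.077], "fingers": [0.65, 0.65, 0.65, 0.65, 0.65]}}

```text
clock: 20.2
eef_pos: [520.7, -404.6, 213.5]
tool_rot: [-3.138, 0.012, 0.17]
force: [1.3, 0.1, 0.3]
width: 55.6
```

```bash
python3 -c "
from h import *
print(tool([525.3,-416.4,100],.17))"
```

```text
[array([  3.9,  12.8, 113.4]), np.float64(-0.0)]
```

Emit:
{"op": "play_rows", "data": {"slide": [[4, 12.8, 30], [4, 12.8, 70], [4, 12.8, 113], [4, 12.8, 113], [4, 12.8, 113]], "turn": [0, 0, 0, 0, 0], "fingers": [0.65, 0.65, 0.65, 0.65, 0.65]}}

```text
clock: 20.82
eef_pos: [525.7, -416.6, 100.7]
tool_rot: [-3.139, 0.012, 0.17]
force: [1.2, 0.0, 0.7]
width: 55.6
```

```bash
python3 -c "
from meas import *
print(tool([525.3,-416.4,17],.17),ctrl.read_state()['eef_pos'])
p,d=vision.get_image('side');a=dark(p,348.4,357.4,4);print(a)"
```

```text
[array([ 0.7, -0.1, 83.7]), np.float64(-0.0)] [ 525.65789623 -416.64980811  100.71292942]
(np.float64(350.76194852941177), np.float64(358.8841911764706), np.float64(15.111111111111112))
```

```bash
python3 -c "
from meas import *
grab('12');crop('side','12',300,310,390,400,6,'z12')"
```

```text
(no output)
```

View pics/z12.png

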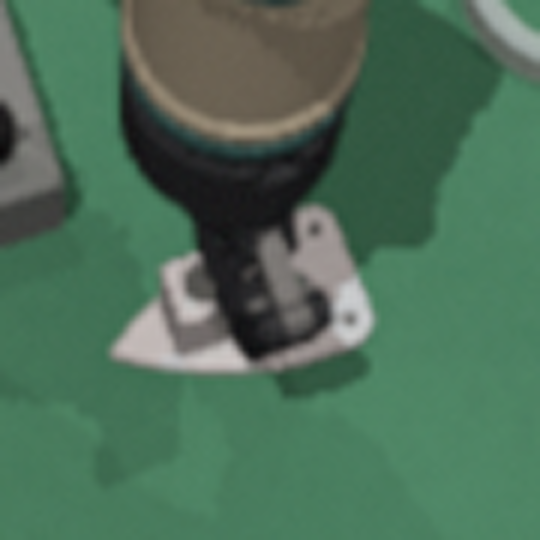

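Emit:
{"op": "play_rows", "data": {"slide": [[0.7, 0, 30], [0.7, 0, 60], [0.7, 0, 83], [0.7, 0, 84], [0.7, 0, 84]], "turn": [0, 0, 0, 0, 0], "fingers": [0.65, 0.65, 0.65, 0.65, 0.65]}}

```text
clock: 21.6
eef_pos: [527.3, -417.9, 20.0]
tool_rot: [3.14, 0.008, 0.17]
force: [-0.2, 0.5, -0.1]
width: 55.5
```

```bash
python3 -c "
from meas import *
print(tool([525.3,-416.4,18],.17),ctrl.read_state()['eef_pos'])"
```

```text
[array([-1.7, -1.8,  2. ]), np.float64(-0.0)] [ 527.26324477 -417.86836349   19.96284974]
```

Emit:
{"op": "play_rows", "data": {"slide": [[-2, -1.5, 2], [-2, -1.5, 2], [-2, -1.5, 2]], "turn": [0, 0, 0], "fingers": [0.65, 0.65, 0.65]}}

```text
clock: 21.98
eef_pos: [525.3, -416.9, 18.5]
tool_rot: [3.14, 0.007, 0.17]
force: [-0.1, -0.3, -0.7]
width: 55.5
```

Emit:
{"op": "play_rows", "data": {"slide": [[0, 0, 0], [0, 0, 0], [0, 0, 0], [0, 0, 0], [0, 0, 0]], "turn": [0, 0, 0, 0, 0], "fingers": [0, 0, 0, 0, 0]}}

```text
clock: 22.6
eef_pos: [525.5, -417.2, 18.8]
tool_rot: [3.139, 0.007, 0.17]
force: [0.3, -0.9, 2.4]
width: 23.3
```

```bash
python3 arc.py
```

```text
[ 525.53852383 -417.16663325   18.77468787] [ 0.28136541 -0.92724779  2.37666255] 23.271506788892317 [3.13926764 0.00674029 0.1698262 ]
local [ -37.23456801 -426.55210336   18.77468787]
```

Emit:
{"op": "play_rows", "data": {"slide": [[0, 0, -50], [0, 0, -100], [0, 0, -150], [0, 0, -190], [0, 0, -190]], "turn": [0, 0, 0, 0, 0], "fingers": [0, 0, 0, 0, 0]}}

```text
clock: 23.22
eef_pos: [528.1, -417.6, 212.1]
tool_rot: [3.135, 0.003, 0.17]
force: [-0.2, 0.3, -2.1]
width: 23.2
```

```bash
python3 arc.py;python3 -c "
from meas import *
print(tool([471.8,106,210],.093))"
```

```text
[ 528.14287418 -417.63176422  212.07864313] [-0.15558328  0.34319411 -2.13110793] 23.157653221460127 [3.13489455e+00 2.55692277e-03 1.69865024e-01]
local [ -34.68466691 -427.25707991  212.07864313]
[array([  33. , -525.6,   -1.5]), np.float64(0.077)]
```

Emit:
{"op": "play_rows", "data": {"slide": [[7, -60, 0], [14, -120, 0], [20, -180, 0], [27, -240, 0], [33, -300, 0]], "turn": [0.01, 0.03, 0.05, 0.07, 0.077], "fingers": [0, 0, 0, 0, 0]}}

```text
clock: 23.85
eef_pos: [508.3, -114.0, 208.4]
tool_rot: [3.136, 0.005, 0.093]
force: [1.2, 0.9, -1.5]
width: 23.2
```

```bash
python3 -c "
from meas import *
print(tool([471.8,106,200],.093),ctrl.read_state()['eef_pos'])"
```

```text
[array([ -16. , -222.5,    7.1]), np.float64(-0.0)] [ 508.34968429 -114.03104692  208.3662389 ]
```

Emit:
{"op": "play_rows", "data": {"slide": [[-5, -60, 0], [-10, -120, 3], [-14, -180, 5], [-16, -222.5, 7], [-16, -222.5, 7]], "turn": [0, 0, 0, 0, 0], "fingers": [0, 0, 0, 0, 0]}}

```text
clock: 24.48
eef_pos: [469.5, 110.1, 198.5]
tool_rot: [3.137, 0.009, 0.1]
force: [0.7, -0.8, -1.3]
width: 23.3
```

```bash
python3 -c "
from meas import *
print(tool([471.8,106,125],.093),ctrl.read_state()['eef_pos'])"
```

```text
[array([ 2.5,  4. , 73.5]), np.float64(0.007)] [469.52767335 110.08414783 198.53034504]
```

Emit:
{"op": "play_rows", "data": {"slide": [[2.5, 4, 20], [2.5, 4, 45], [2.5, 4, 65], [2.5, 4, 73.5], [2.5, 4, 73.5]], "turn": [0.007, 0.007, 0.007, 0.007, 0.007], "fingers": [0, 0, 0, 0, 0]}}

```text
clock: 25.1
eef_pos: [471.2, 105.2, 124.3]
tool_rot: [3.136, 0.011, 0.093]
force: [-0.3, -0.4, -1.9]
width: 23.1
```

```bash
python3 -c "
from meas import *
print(tool([471.8,106,96.5],.093),ctrl.read_state()['eef_pos'])
grab('13');crop('side','13',240,130,330,220,6,'z13')"
```

```text
[array([ 1. , -0.9, 27.8]), np.float64(-0.0)] [471.20856907 105.15202312 124.34034226]
```

View pics/z13.png

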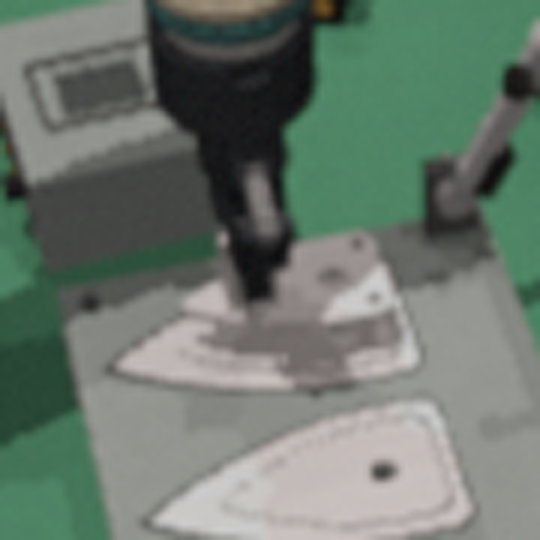

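Emit:
{"op": "play_rows", "data": {"slide": [[1, -1, 10], [1, -1, 20], [1, -1, 27], [1, -1, 31], [1, -1, 32]], "turn": [0, 0, 0, 0, 0], "fingers": [0, 0, 0, 0, 0]}}

```text
clock: 25.82
eef_pos: [472.4, 106.5, 93.7]
tool_rot: [3.137, 0.009, 0.093]
force: [-3.6, -1.4, 13.4]
width: 23.3
```

```bash
python3 arc.py;python3 -c "
from meas import *
print(tool([471.8,106,93.5],.093))
grab('14');crop('side','14',240,130,330,220,6,'z14')
S=cv2.imread('pics/side14.png'); a=dark(S,295.5,181.8,3);print(a,plane('side',*a[:2],81),'nest',plane('side',295.4,183.2,75))"
```

```text
[472.35687304 106.45024085  93.66076618] [-3.64306425 -1.36872226 13.42066457] 23.25419309229169 [3.13689596 0.00923177 0.09278497]
local [-41.56019664  99.74078826  93.66076618]
[array([-0.6,  0.4,  0.2]), np.float64(-0.0)]
(np.float64(295.5920454545454), np.float64(182.20795454545456), np.float64(12.222222222222221)) [514.75518571 111.21168868  81.        ] nest [514.14876153 112.47100977  75.        ]
```

View pics/z14.png

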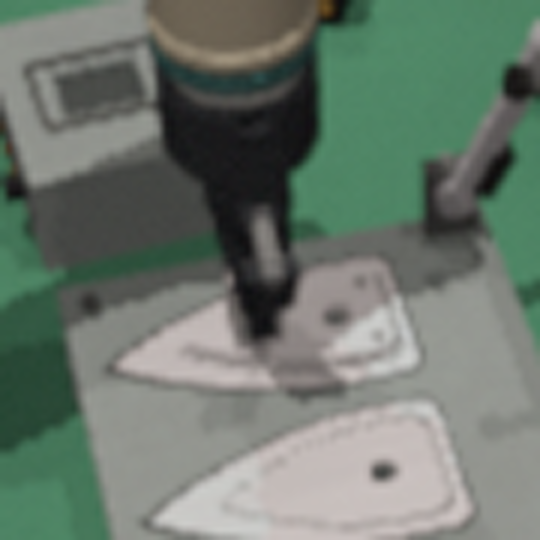

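Emit:
{"op": "play_rows", "data": {"slide": [[-0.5, 0, -0.5], [-0.5, 0, -1], [-0.5, 0, -1], [-0.5, 0, -1], [-0.5, 0, -1]], "turn": [0, 0, 0, 0, 0], "fingers": [0.3, 0.5, 0.6, 0.6, 0.6]}}

```text
clock: 26.55
eef_pos: [472.0, 106.5, 94.7]
tool_rot: [3.137, 0.009, 0.093]
force: [-0.3, 0.5, -1.0]
width: 51.4
```

Emit:
{"op": "play_rows", "data": {"slide": [[0, 0, -40], [0, 0, -90], [0, 0, -130], [0, 0, -130]], "turn": [0, 0, 0, 0], "fingers": [0.6, 0.6, 0.6, 0.6]}}

```text
clock: 27.05
eef_pos: [475.1, 107.6, 227.5]
tool_rot: [3.138, 0.002, 0.093]
force: [0.4, -0.5, -0.4]
width: 51.4
```

```bash
python3 arc.py; python3 - <<'E'
from meas import *
r=grab('15');crop('side','15',240,130,350,280,4,'z15')
crop('side','15',250,290,320,370,8,'z15k');crop('top','15',400,215,460,275,9,'z15kt')
S=r['side'][0];a=dark(S,295.6,182,3);print(a,plane('side',*a[:2],81))
for n in('top','side'):
    X=cloud(n,r[n][1]).reshape(-1,3)
    for g in ((441,-284),(450,-342),(382,-294),(390,-353)):
        m=(X[:,2]>70)&(X[:,2]<90)&(np.hypot(X[:,0]-g[0],X[:,1]-g[1])<20); print(n,m.sum(),X[m].mean(0).round(1),(X[m].min(0)/2+X[m].max(0)/2).round(1))
E
```

```text
[475.07885091 107.64782955 227.5047422 ] [ 0.43687765 -0.49361331 -0.44177749] 51.40811609321734 [3.13825982e+00 2.24019347e-03 9.28675403e-02]
local [-38.73876621 100.68042253 227.5047422 ]
(np.float64(295.6558130978661), np.float64(182.27097130242825), np.float64(12.583333333333334)) [514.91146379 110.92453976  81.        ]
top 42 [ 439.  -284.9   76.2] [ 438.8 -284.8   77. ]
top 43 [ 448.3 -343.4   76.8] [ 448.2 -344.    76.6]
top 44 [ 379.9 -293.4   76.1] [ 380.5 -293.4   76.4]
top 42 [ 389.8 -353.5   76.5] [ 389.6 -353.6   76.7]
side 81 [ 442.  -287.2   76.6] [ 441.4 -287.1   75.7]
side 89 [ 451.5 -346.    76.7] [ 451.6 -345.3   75.5]
side 82 [ 383.3 -296.4   77. ] [ 383.5 -295.4   75.8]
side 94 [ 392.  -355.4   77. ] [ 392.4 -354.5   75.6]
```

View pics/z15.png

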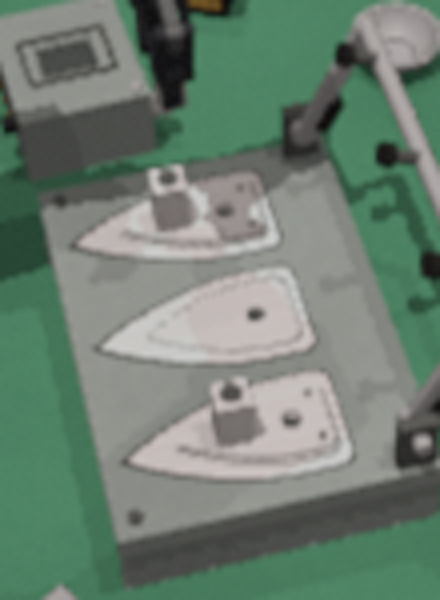

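View pics/z15k.png

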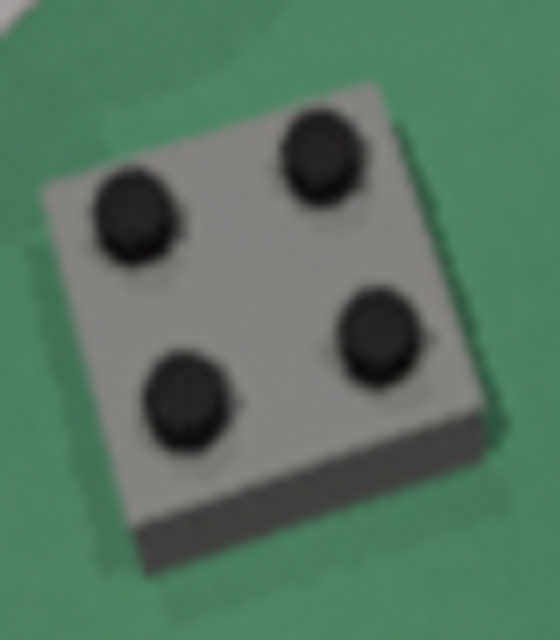

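View pics/z15kt.png

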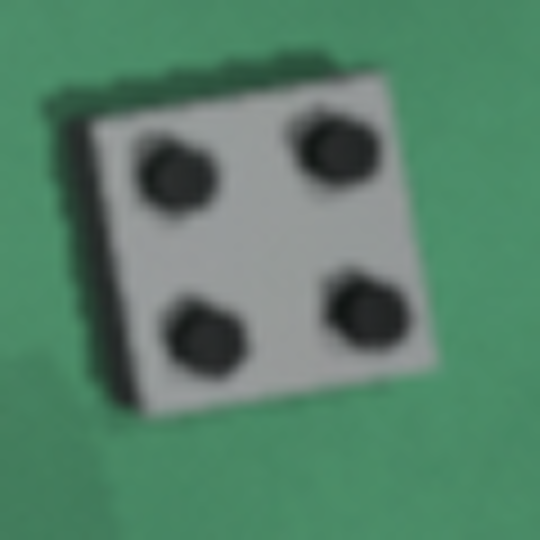

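```bash
python3 -c "
from meas import *
print(tool([440.7,-286,200],.093))"
```

```text
[array([-68.2, 388.4,  26.9]), np.float64(-0.0)]
```

Emit:
{"op": "play_rows", "data": {"slide": [[-11, 62, 5], [-22, 124, 10], [-33, 186, 15], [-44, 248, 20], [-55, 310, 25]], "turn": [0, 0, 0, 0, 0], "fingers": [0.5, 0.5, 0.5, 0.5, 0.5]}}

```text
clock: 27.78
eef_pos: [445.5, -204.8, 200.0]
tool_rot: [3.138, 0.012, 0.093]
force: [1.0, -0.7, 0.4]
width: 43.1
```

```bash
python3 -c "
from meas import *
print(tool([440.7,-286,120],.093))"
```

```text
[array([-11.4,  80.1,  80.4]), np.float64(0.0)]
```

Emit:
{"op": "play_rows", "data": {"slide": [[-11.4, 40, 20], [-11.4, 80, 50], [-11.4, 80, 80], [-11.4, 80, 80], [-11.4, 80, 80]], "turn": [0, 0, 0, 0, 0], "fingers": [0.5, 0.5, 0.5, 0.5, 0.5]}}

```text
clock: 28.4
eef_pos: [440.7, -285.2, 120.3]
tool_rot: [3.139, 0.012, 0.094]
force: [-0.9, 0.9, 0.5]
width: 43.0
```

```bash
python3 -c "
from meas import *
print(tool([440.7,-286,58],.093),ctrl.read_state()['eef_pos'])
grab('16');crop('side','16',240,260,330,370,5,'z16')"
```

```text
[array([ 0.7,  0.7, 62.2]), np.float64(0.001)] [ 440.65351259 -285.19681491  120.25189722]
```

View pics/z16.png

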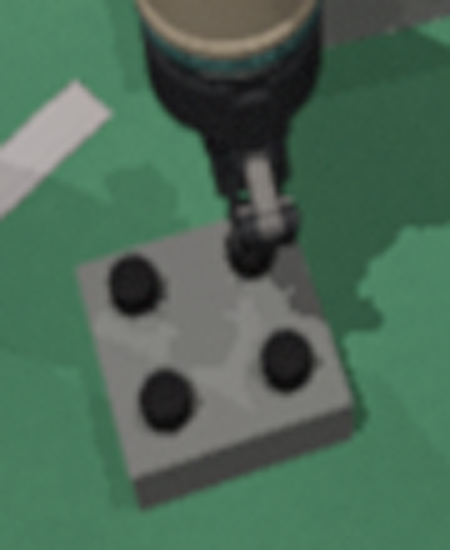

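Emit:
{"op": "play_rows", "data": {"slide": [[0.7, 0.7, 25], [0.7, 0.7, 50], [0.7, 0.7, 62], [0.7, 0.7, 62], [0.7, 0.7, 62]], "turn": [0, 0, 0, 0, 0], "fingers": [0.5, 0.5, 0.5, 0.5, 0.5]}}

```text
clock: 29.12
eef_pos: [442.3, -286.7, 60.1]
tool_rot: [3.137, 0.009, 0.095]
force: [0.7, -0.5, 0.2]
width: 42.7
```

```bash
python3 -c "
from meas import *
print(tool([440.7,-286,57],.093),ctrl.read_state()['eef_pos'],ctrl.read_state()['force'])"
```

```text
[array([-1.5, -0.9,  3.2]), np.float64(0.002)] [ 442.26055991 -286.70966021   60.14417225] [ 0.6539528  -0.52031312  0.17811031]
```

Emit:
{"op": "play_rows", "data": {"slide": [[-1.5, -0.9, 3], [-1.5, -0.9, 3], [-1.5, -0.9, 3], [-1.5, -0.9, 3]], "turn": [0, 0, 0, 0], "fingers": [0.5, 0.5, 0, 0]}}

```text
clock: 29.62
eef_pos: [440.8, -286.3, 57.6]
tool_rot: [3.136, 0.008, 0.094]
force: [-0.5, 0.5, 4.3]
width: 22.1
```

Emit:
{"op": "play_rows", "data": {"slide": [[0, 0, 0], [0, 0, 0], [0, 0, 0]], "turn": [0, 0, 0], "fingers": [0, 0, 0]}}

```text
clock: 30.0
eef_pos: [440.8, -286.3, 57.6]
tool_rot: [3.136, 0.008, 0.094]
force: [0.3, -0.1, 2.6]
width: 21.6
```

```bash
python3 arc.py
```

```text
[ 440.82796459 -286.32508044   57.62489929] [ 0.30123281 -0.14975919  2.64180027] 21.624707585999538 [3.13632982 0.00845151 0.09448713]
local [-109.42832895 -288.40923648   57.62489929]
```

Emit:
{"op": "play_rows", "data": {"slide": [[0, 0, -40], [0, 0, -90], [0, 0, -130], [0, 0, -150], [0, 0, -150]], "turn": [0, 0, 0, 0, 0], "fingers": [0, 0, 0, 0, 0]}}

```text
clock: 30.62
eef_pos: [442.8, -285.7, 208.7]
tool_rot: [3.135, 0.006, 0.095]
force: [-0.1, 0.0, -1.2]
width: 21.6
```

```bash
python3 arc.py; python3 -c "
from meas import *
print(tool([532.2,-88.5,205],.093))"
```

```text
[ 442.80389677 -285.73839564  208.68642978] [-0.1074125   0.02035317 -1.19626224] 21.585273945463136 [3.13474255 0.005911   0.09464037]
local [-107.40645246 -288.00858388  208.68642978]
[array([ 107.7, -187.9,    1.8]), np.float64(0.002)]
```

Emit:
{"op": "play_rows", "data": {"slide": [[27, -47, 2], [54, -94, 2], [81, -141, 2], [107.7, -188, 2], [107.7, -188, 2]], "turn": [0, 0, 0, 0, 0], "fingers": [0, 0, 0, 0, 0]}}

```text
clock: 31.25
eef_pos: [533.2, -82.2, 202.7]
tool_rot: [3.138, 0.007, 0.104]
force: [0.3, -0.8, -1.1]
width: 21.8
```

```bash
python3 arc.py; python3 -c "
from meas import *
print(tool([532.2,-88.5,145],.093))"
```

```text
[533.17067717 -82.21767392 202.74156182] [ 0.29229994 -0.80293155 -1.0961859 ] 21.805370461546563 [3.13823167 0.007483   0.10397601]
local [  1.4699734  -93.75935464 202.74156182]
[array([-1.2,  6. , 57.8]), np.float64(0.011)]
```

Emit:
{"op": "play_rows", "data": {"slide": [[-1.2, 6, 20], [-1.2, 6, 40], [-1.2, 6, 58], [-1.2, 6, 58], [-1.2, 6, 58]], "turn": [0.01, 0.01, 0.01, 0.01, 0.01], "fingers": [0, 0, 0, 0, 0]}}

```text
clock: 31.88
eef_pos: [531.9, -89.2, 144.6]
tool_rot: [3.138, 0.008, 0.093]
force: [0.9, 0.6, -1.2]
width: 21.8
```

```bash
python3 arc.py; python3 -c "
from meas import *
print(tool([532.2,-88.5,145],.093))
grab('17');crop('side','17',280,190,350,260,8,'z17');crop('top','17',320,170,400,250,7,'z17t')"
```

```text
[531.91283368 -89.1700278  144.61609351] [ 0.86054717  0.57928239 -1.19202818] 21.8442504245833 [3.13800258 0.00810633 0.09304978]
local [  -0.42807174 -100.56485384  144.61609351]
[array([ 0.3, -0.6, -0.4]), np.float64(0.0)]
```

View pics/z17.png

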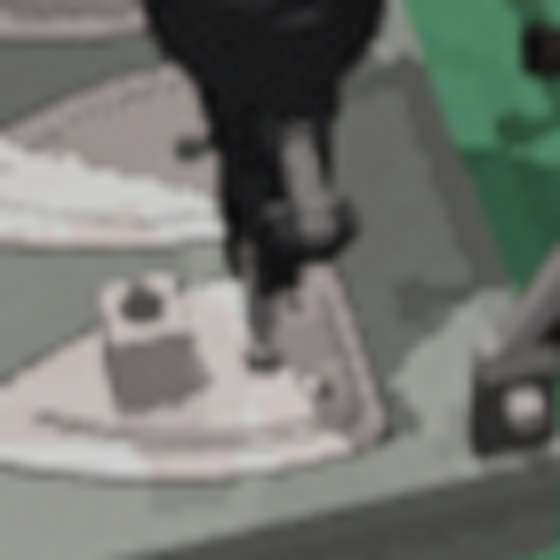

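View pics/z17t.png

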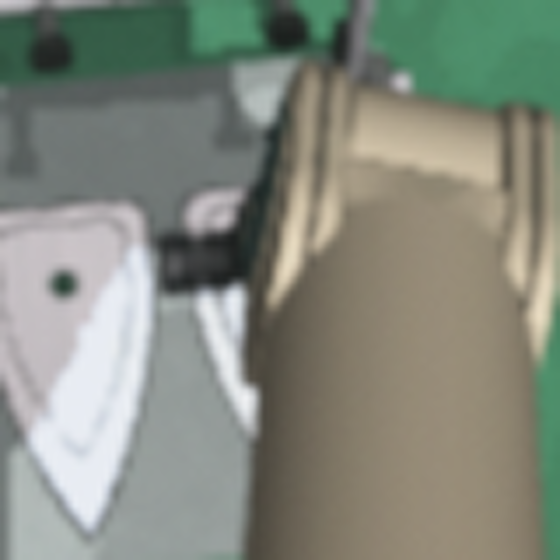

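```bash
python3 -c "
from meas import *
H=plane('side',312.56,234.5,81);print(H)
for z in(81,92,98,105,120): print(z,(proj('side',[H[0],H[1],z])-[280,190])*8+3.5)"
```

```text
[533.42908077 -87.37915911  81.        ]
81 [263.98 359.5 ]
92 [264.00164043 341.81242716]
98 [264.01358253 332.05167896]
105 [264.02764035 320.56166792]
120 [264.0582278  295.56133815]
```

Emit:
{"op": "play_rows", "data": {"slide": [[0.5, -0.5, 8], [0.5, -0.5, 14], [0.5, -0.5, 20], [0.5, -0.5, 24]], "turn": [0, 0, 0, 0], "fingers": [0, 0, 0, 0]}}

```text
clock: 32.48
eef_pos: [532.6, -88.4, 120.7]
tool_rot: [3.138, 0.007, 0.094]
force: [-0.5, 0.5, -0.8]
width: 21.8
```

```bash
python3 arc.py; python3 -c "
from meas import *
grab('18');crop('side','18',280,190,350,260,8,'z18')"
```

```text
[532.59310407 -88.43134823 120.69491965] [-0.46176667  0.54714782 -0.78521365] 21.80781431425786 [3.13796403 0.00713607 0.09355857]
local [  0.31785715 -99.89254038 120.69491965]
```

View pics/z18.png

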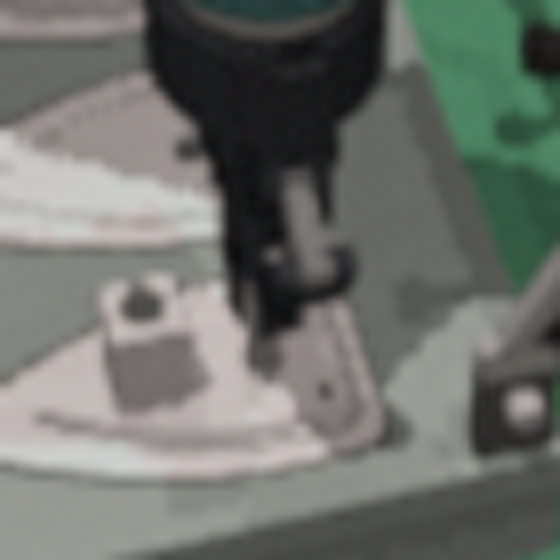

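Emit:
{"op": "play_rows", "data": {"slide": [[0, 0, 8], [0, 0, 16], [0, 0, 24], [0, 0, 29], [0, 0, 31]], "turn": [0, 0, 0, 0, 0], "fingers": [0, 0, 0, 0, 0]}}

```text
clock: 33.2
eef_pos: [532.0, -88.5, 89.2]
tool_rot: [3.138, 0.008, 0.094]
force: [0.7, -0.5, 0.1]
width: 21.6
```

```bash
python3 arc.py
```

```text
[532.03134123 -88.54608258  89.21000094] [ 0.69851758 -0.5329472   0.10435369] 21.606632994812248 [3.13817653 0.00816507 0.09354217]
local [ -0.25213302 -99.95461025  89.21000094]
```

Emit:
{"op": "play_rows", "data": {"slide": [[0, 0, 2], [0, 0, 4], [0, 0, 4]], "turn": [0, 0, 0], "fingers": [0, 0, 0]}}

```text
clock: 33.58
eef_pos: [532.3, -88.6, 87.5]
tool_rot: [3.138, 0.007, 0.093]
force: [-5.0, 1.4, 18.1]
width: 21.9
```

```bash
python3 arc.py
```

```text
[532.26433096 -88.62103885  87.48188011] [-5.03739037  1.4350789  18.09632557] 21.903833854094273 [3.13827002 0.00684861 0.09324807]
local [-2.71110149e-02 -1.00050879e+02  8.74818801e+01]
```

Seated at TCP z 87.5, where 87.6 was expected, with 18 N of contact. Now I release and rise.

Emit:
{"op": "play_rows", "data": {"slide": [[0, 0, -0.5], [0, 0, -0.5], [0, 0, -0.5], [0, 0, -30], [0, 0, -80]], "turn": [0, 0, 0, 0, 0], "fingers": [0.5, 0.5, 0.5, 0.5, 0.5]}}

```text
clock: 34.2
eef_pos: [531.4, -88.0, 166.6]
tool_rot: [3.139, 0.011, 0.093]
force: [0.6, -0.2, 1.3]
width: 42.7
```

Emit:
{"op": "play_rows", "data": {"slide": [[0, 0, -40], [0, 0, -50], [0, 0, -50]], "turn": [0, 0, 0], "fingers": [0.5, 0.5, 0.5]}}

```text
clock: 34.58
eef_pos: [531.9, -87.8, 216.5]
tool_rot: [3.139, 0.011, 0.093]
force: [-0.6, 0.0, 0.2]
width: 42.7
```

```bash
python3 -c "
from meas import *
print(ctrl.read_state()['eef_pos'],tool([450.0,-345,200],.093))
grab('19');crop('side','19',230,130,350,280,4,'z19')"
```

```text
[531.88325502 -87.81818504 216.4839977 ] [array([-105.3,  248.4,   18.3]), np.float64(0.0)]
```

View pics/z19.png

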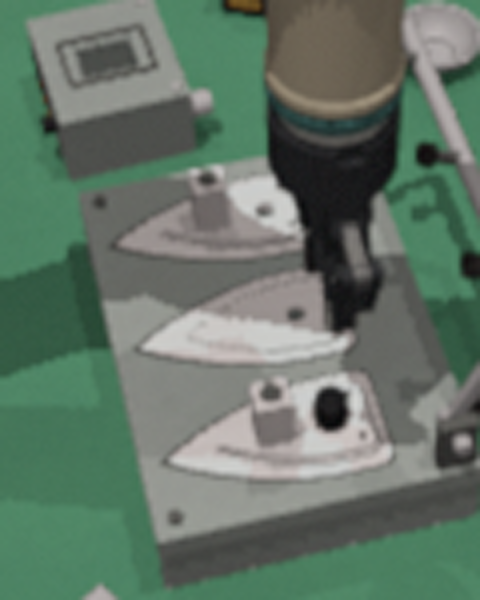

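Emit:
{"op": "play_rows", "data": {"slide": [[-26, 62, 5], [-52, 124, 10], [-78, 186, 15], [-105, 248, 18], [-105, 248, 18]], "turn": [0, 0, 0, 0, 0], "fingers": [0.5, 0.5, 0.5, 0.5, 0.5]}}

```text
clock: 35.3
eef_pos: [445.6, -348.7, 197.2]
tool_rot: [3.14, 0.018, 0.087]
force: [-0.4, 0.5, -0.1]
width: 43.0
```

```bash
python3 -c "
from meas import *
print(tool([450.0,-345,100],.093))"
```

```text
[array([ 6.4, -3.5, 97.1]), np.float64(-0.006)]
```

Emit:
{"op": "play_rows", "data": {"slide": [[6.4, -3.5, 30], [6.4, -3.5, 60], [6.4, -3.5, 97], [6.4, -3.5, 97], [6.4, -3.5, 97]], "turn": [-0.006, -0.006, -0.006, -0.006, -0.006], "fingers": [0.5, 0.5, 0.5, 0.5, 0.5]}}

```text
clock: 35.92
eef_pos: [450.5, -344.8, 100.4]
tool_rot: [3.14, 0.018, 0.093]
force: [0.4, -0.6, 1.0]
width: 42.4
```

```bash
python3 -c "
from meas import *
print(tool([450.0,-345,58],.093),ctrl.read_state()['eef_pos'],ctrl.read_state()['tool_rot'])"
```

```text
[array([ 0.3,  0.1, 42.5]), np.float64(0.0)] [ 450.46501325 -344.81952446  100.44862822] [3.13972419 0.01797206 0.09318947]
```

Emit:
{"op": "play_rows", "data": {"slide": [[0, 0, 15], [0, 0, 30], [0, 0, 42.5], [0, 0, 42.5], [0, 0, 42.5]], "turn": [0, 0, 0, 0, 0], "fingers": [0.5, 0.5, 0.5, 0.5, 0.5]}}

```text
clock: 36.55
eef_pos: [449.8, -345.1, 58.0]
tool_rot: [3.14, 0.018, 0.093]
force: [-1.0, 0.2, 0.4]
width: 42.9
```

```bash
python3 -c "
from meas import *
print(tool([450.0,-345,57],.093),ctrl.read_state()['eef_pos'],ctrl.read_state()['tool_rot'])"
```

```text
[array([ 0.3, -0.1,  1. ]), np.float64(-0.0)] [ 449.76447865 -345.14314442   57.96720014] [3.13958475 0.017891   0.09296688]
```

Emit:
{"op": "play_rows", "data": {"slide": [[0, 0, 0], [0, 0, 0], [0, 0, 0], [0, 0, 0], [0, 0, 0]], "turn": [0, 0, 0, 0, 0], "fingers": [0, 0, 0, 0, 0]}}

```text
clock: 37.17
eef_pos: [450.2, -345.6, 58.7]
tool_rot: [3.139, 0.017, 0.093]
force: [-0.7, -1.3, 5.7]
width: 21.5
```

Emit:
{"op": "play_rows", "data": {"slide": [[0, 0, -40], [0, 0, -90], [0, 0, -130], [0, 0, -150], [0, 0, -150]], "turn": [0, 0, 0, 0, 0], "fingers": [0, 0, 0, 0, 0]}}

```text
clock: 37.8
eef_pos: [453.4, -345.3, 209.9]
tool_rot: [3.137, 0.014, 0.093]
force: [1.0, -0.0, -0.3]
width: 21.7
```

```bash
python3 arc.py; python3 -c "
from meas import *
print(tool([513.8,110.2,205],.093))
grab('20');crop('side','20',240,220,360,370,4,'z20')"
```

```text
[ 453.38607741 -345.26336849  209.86774775] [ 0.97473939 -0.00338567 -0.34789952] 21.693261889482073 [3.13679774 0.01446405 0.0930681 ]
local [-102.39784753 -348.25905124  209.86774775]
[array([ 102.5, -447.9,    1.2]), np.float64(0.0)]
```

View pics/z20.png

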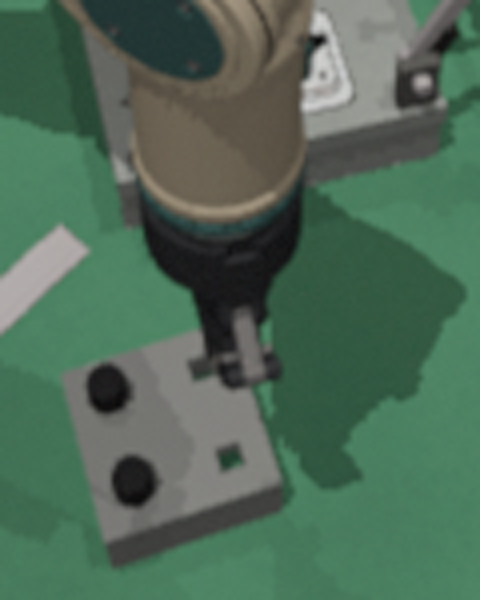

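Emit:
{"op": "play_rows", "data": {"slide": [[14, -60, 0], [28, -120, 0], [42, -180, 0], [56, -240, 0], [70, -300, 0]], "turn": [0, 0, 0, 0, 0], "fingers": [0, 0, 0, 0, 0]}}

```text
clock: 38.52
eef_pos: [493.0, -37.2, 204.3]
tool_rot: [3.14, 0.021, 0.093]
force: [2.2, -0.3, -0.5]
width: 22.0
```

```bash
python3 arc.py; python3 -c "
from meas import *
print(tool([513.8,110.2,200],.093))"
```

```text
[492.97029265 -37.15481017 204.33569139] [ 2.1527501  -0.28923552 -0.47314553] 22.027589718269947 [3.13996827 0.02084937 0.09283929]
local [-34.37188198 -45.15797599 204.33569139]
[array([  34.5, -144.8,    3.4]), np.float64(-0.0)]
```

Emit:
{"op": "play_rows", "data": {"slide": [[14, -60, 2], [28, -118, 3], [34.5, -145, 3], [34.5, -145, 3], [34.5, -145, 3]], "turn": [0, 0, 0, 0, 0], "fingers": [0, 0, 0, 0, 0]}}

```text
clock: 39.15
eef_pos: [513.0, 109.1, 199.3]
tool_rot: [3.139, 0.023, 0.092]
force: [-0.5, -0.9, -0.1]
width: 22.1
```

```bash
python3 arc.py; python3 -c "
from meas import *
print(tool([513.8,110.2,145],.093))"
```

```text
[512.97534123 109.07027636 199.27111523] [-0.48388473 -0.9441449  -0.11763928] 22.136189188879317 [3.13859497 0.02335723 0.09182896]
local [ -0.87394423  98.57742698 199.27111523]
[array([ 2.2, -1.2, 54.2]), np.float64(-0.001)]
```

Emit:
{"op": "play_rows", "data": {"slide": [[3, -1, 20], [3, -1, 40], [3, -1, 54], [3, -1, 54], [3, -1, 54]], "turn": [0, 0, 0, 0, 0], "fingers": [0, 0, 0, 0, 0]}}

```text
clock: 39.78
eef_pos: [515.1, 109.7, 145.7]
tool_rot: [3.139, 0.023, 0.091]
force: [1.0, 0.9, -0.6]
width: 21.8
```

```bash
python3 arc.py; python3 -c "
from meas import *
print(tool([514.8,110.2,121],.093))
grab('21');crop('side','21',265,140,335,210,8,'z21')
H=plane('side',295.65,182.27,81)
for z in(81,92,105,120): print(z,(proj('side',[H[0],H[1],z])-[265,140])*8+3.5)"
```

```text
[515.07194538 109.68300781 145.66810306] [ 0.97680921  0.88408122 -0.57724269] 21.810700442502 [3.13858987 0.02255696 0.09106153]
local [  1.2705016   98.99280734 145.66810306]
[array([ 0.3, -0.6, 24.7]), np.float64(-0.002)]
81 [248.7  341.66]
92 [247.79672574 322.82039319]
105 [246.71320227 300.22132535]
120 [245.44089009 273.68468838]
```

View pics/z21.png

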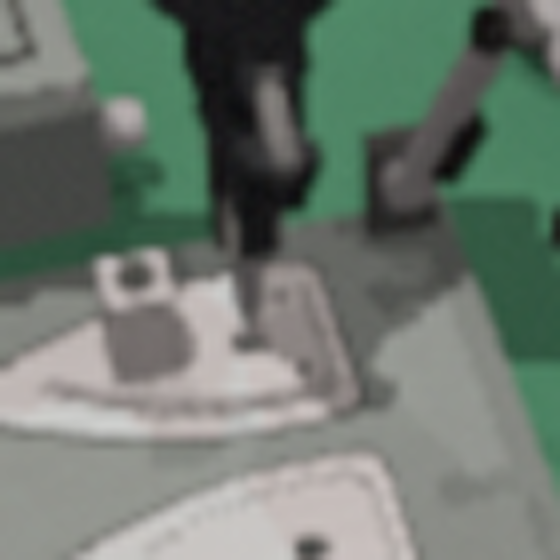

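Emit:
{"op": "play_rows", "data": {"slide": [[0, -0.5, 8], [0, -0.5, 14], [0, -0.5, 20], [0, -0.5, 25]], "turn": [0, 0, 0, 0], "fingers": [0, 0, 0, 0]}}

```text
clock: 40.38
eef_pos: [514.4, 110.4, 120.3]
tool_rot: [3.139, 0.022, 0.092]
force: [0.4, -0.0, -0.4]
width: 21.9
```

```bash
python3 arc.py
```

```text
[514.41231025 110.37759126 120.33831838] [ 0.42606589 -0.01267152 -0.40104227] 21.8669502527751 [3.13870977 0.0224946  0.09162664]
local [  0.67822019  99.74564691 120.33831838]
```

Emit:
{"op": "play_rows", "data": {"slide": [[0.3, 0, 8], [0.3, 0, 16], [0.3, 0, 24], [0.3, 0, 31], [0.3, 0, 35]], "turn": [0, 0, 0, 0, 0], "fingers": [0, 0, 0, 0, 0]}}

```text
clock: 41.0
eef_pos: [514.1, 110.2, 88.2]
tool_rot: [3.139, 0.022, 0.091]
force: [-11.9, -3.2, 59.7]
width: 22.2
```

```bash
python3 arc.py
```

```text
[514.0749726  110.16098962  88.20216358] [-11.90681661  -3.17325876  59.68367962] 22.233635297639587 [3.13935036 0.02232134 0.09121108]
local [ 0.32222538 99.56130848 88.20216358]
```

Emit:
{"op": "play_rows", "data": {"slide": [[0, 0, -0.5], [0, 0, -1], [0, 0, -1], [0, 0, -1], [0, 0, -1]], "turn": [0, 0, 0, 0, 0], "fingers": [0.3, 0.5, 0.5, 0.5, 0.5]}}

```text
clock: 41.62
eef_pos: [514.0, 110.2, 88.9]
tool_rot: [3.139, 0.023, 0.091]
force: [-0.6, 0.6, 0.1]
width: 42.4
```

Emit:
{"op": "play_rows", "data": {"slide": [[0, 0, -40], [0, 0, -90], [0, 0, -140], [0, 0, -140]], "turn": [0, 0, 0, 0], "fingers": [0.5, 0.5, 0.5, 0.5]}}

```text
clock: 42.12
eef_pos: [519.8, 111.3, 232.6]
tool_rot: [3.141, 0.014, 0.091]
force: [-0.1, 0.4, -0.8]
width: 42.4
```

```bash
python3 arc.py; python3 - <<'E'
from meas import *
r=grab('22');crop('side','22',230,130,350,280,4,'z22')
crop('side','22',275,105,315,145,14,'z22p');crop('top','22',185,185,225,225,14,'z22pt')
for n,box in (('top',(190,190,225,225)),('side',(275,108,310,140))):
    X=cloud(n,r[n][1]);u0,v0,u1,v1=box;Y=X[v0:v1,u0:u1].reshape(-1,3)
    Y=Y[(abs(Y[:,2]-75)<5)&(abs(Y[:,0]-543)<35)&(abs(Y[:,1]-430)<35)]
    print(n,len(Y),Y.mean(0).round(1),cv2.minAreaRect(Y[:,:2].astype(np.float32)))
    X=cloud(n,r[n][1]).reshape(-1,3)
    for g in ((532,-88),(514,110)):
        m=(X[:,2]>98)&(X[:,2]<125)&(np.hypot(X[:,0]-g[0],X[:,1]-g[1])<20); print('knob top',n,m.sum(),np.median(X[m],0).round(1))
E
```

```text
[519.82440266 111.32471564 232.61820104] [-0.07576506  0.42299291 -0.7910348 ] 42.42483862278114 [3.14071027 0.01438814 0.09118617]
local [  6.15488052 100.18607903 232.61820104]
top 123 [542.5 432.1  74.4] ((542.2680053710938, 432.61834716796875), (34.36575698852539, 43.94822311401367), 67.51571655273438)
knob top top 46 [530.8 -85.8 106. ]
knob top top 0 [nan nan nan]
side 5 [525.  429.   74.2] ((524.823974609375, 430.3093566894531), (12.02254867553711, 3.4423110485076904), 83.14078521728516)
knob top side 66 [533.3 -90.  106.6]
knob top side 48 [514.9 108.7 106.1]
  return _methods._mean(a, axis=axis, dtype=dtype,
  ret = um.true_divide(
```

View pics/z22.png

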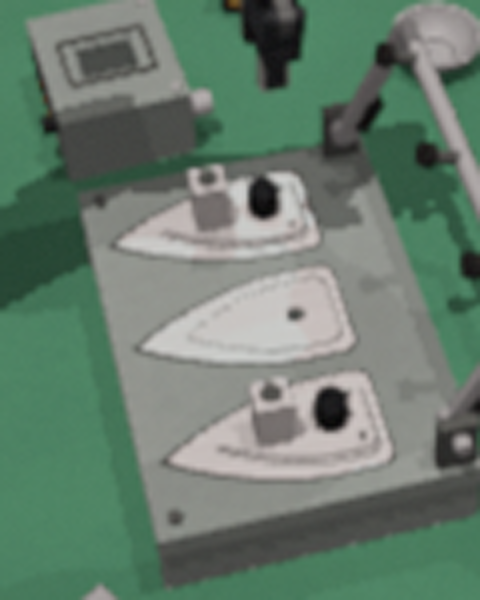

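View pics/z22p.png

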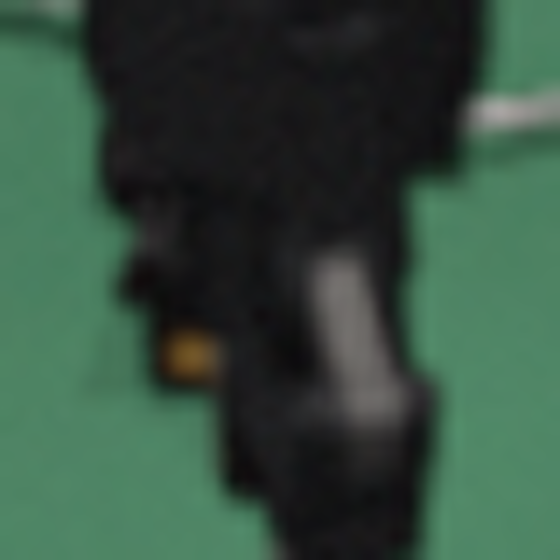

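View pics/z22pt.png

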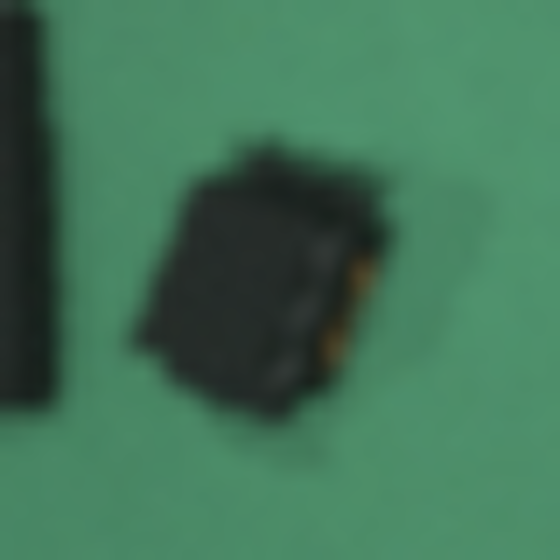

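```bash
python3 -c "
from h import *
print(ctrl.read_state()['qpos'],tool([544,431.3,200],-.39))"
```

```text
[-0.36147066  0.47198864  0.14340912  1.8404786  -0.08743123  0.85757502
 -1.65421306] [array([  56.8, -316.7,   27.1]), np.float64(0.481)]
```

Emit:
{"op": "play_rows", "data": {"slide": [[5, -60, 0], [12, -120, 0], [25, -180, 5], [40, -240, 10], [55, -300, 20]], "turn": [0.1, 0.2, 0.3, 0.4, 0.481], "fingers": [0.62, 0.62, 0.62, 0.62, 0.62]}}

```text
clock: 42.85
eef_pos: [543.3, 415.8, 205.0]
tool_rot: [3.127, 0.02, -0.393]
force: [0.4, 0.2, 0.2]
width: 52.9
```

```bash
python3 arc.py; python3 -c "
from meas import *
print(ctrl.read_state()['qpos'],tool([544,431.3,130],-.39))"
```

```text
[543.31240758 415.81554507 205.02353445] [0.41297503 0.18791227 0.15887674] 52.88929253656349 [ 3.12685179  0.01961193 -0.39258141]
local [ 57.81822966 401.17984963 205.02353445]
[-0.82849193  0.73110373  0.25830297  1.41753438 -0.2093857   1.04249444
 -2.48676166] [array([ -3.8, -15.7,  74.9]), np.float64(-0.003)]
```

Emit:
{"op": "play_rows", "data": {"slide": [[-4, -15.7, 25], [-4, -15.7, 50], [-4, -15.7, 75], [-4, -15.7, 75], [-4, -15.7, 75]], "turn": [0, 0, 0, 0, 0], "fingers": [0.62, 0.62, 0.62, 0.62, 0.62]}}

```text
clock: 43.48
eef_pos: [543.9, 431.2, 129.6]
tool_rot: [3.126, 0.02, -0.393]
force: [0.7, 0.9, 0.5]
width: 52.8
```

```bash
python3 arc.py; python3 -c "
from meas import *
print(tool([544,431.3,50],-.39))
grab('23');crop('side','23',260,80,340,150,7,'z23');crop('top','23',165,165,245,245,7,'z23t')"
```

```text
[543.89398118 431.24418639 129.64863071] [0.65228024 0.85585162 0.47541054] 52.799493029913044 [ 3.12627947  0.01975255 -0.3927729 ]
local [ 59.83008623 416.48780946 129.64863071]
[array([ 1.6, -1.3, 79.6]), np.float64(-0.003)]
```

View pics/z23.png

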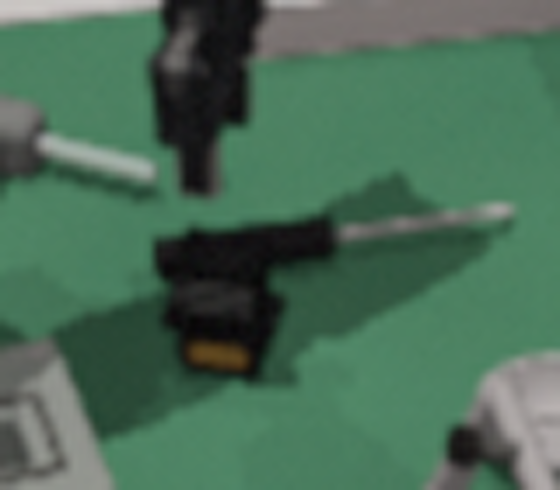

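View pics/z23t.png

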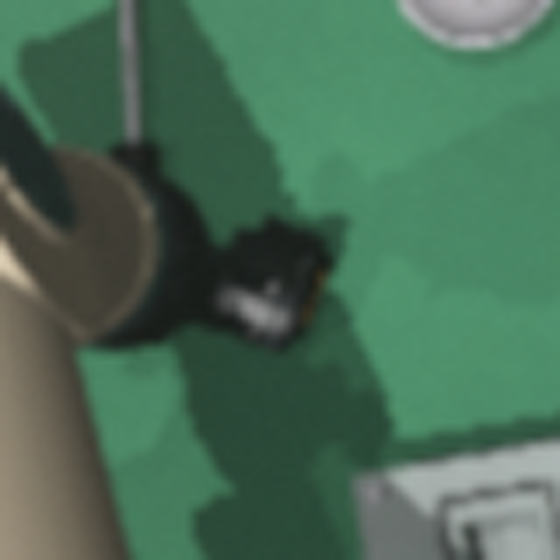

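```bash
python3 -c "
from meas import *
f=lambda X:((proj('side',X)-[260,80])*7+3).round(0)
s=ctrl.read_state();R=Ro.from_euler('xyz',s['tool_rot']).as_matrix()
for y in(-26,0,26): print(y,s['eef_pos']+R[:,1]*y,f(s['eef_pos']+R[:,1]*y+R[:,2]*-5))
print(f([544,431.3,75]),f([544,431.3,0]))
"
```

```text
-26 [554.47524095 455.67186245 130.52237758] [228. 124.]
0 [544.53061682 431.65134563 130.86766374] [215. 156.]
26 [534.5859927  407.63082881 131.2129499 ] [201. 188.]
[218. 252.] [224. 363.]
```

Emit:
{"op": "play_rows", "data": {"slide": [[1.5, -1.3, 25], [1.5, -1.3, 50], [1.5, -1.3, 72], [1.5, -1.3, 80], [1.5, -1.3, 80]], "turn": [0, 0, 0, 0, 0], "fingers": [0.62, 0.62, 0.62, 0.62, 0.62]}}

```text
clock: 44.2
eef_pos: [544.6, 431.8, 50.7]
tool_rot: [3.128, 0.019, -0.393]
force: [0.3, -0.8, 0.1]
width: 53.1
```

```bash
python3 arc.py; python3 -c "
from meas import *
print(tool([544,431.3,50],-.39))
grab('24');crop('side','24',260,80,340,150,7,'z24')"
```

```text
[544.58674592 431.81400268  50.68244708] [ 0.28690406 -0.75255899  0.12851101] 53.121727476284946 [ 3.12794263  0.01887346 -0.39270372]
local [ 60.57277382 416.99082907  50.68244708]
[array([-0.3,  0.7,  0.7]), np.float64(-0.003)]
```

View pics/z24.png

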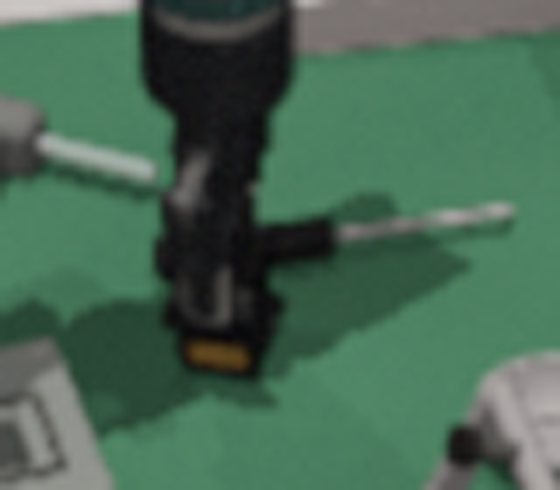

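The near finger is at crop (205,300), in front of the plug, and nothing is pushing on the tool. Closing.

Emit:
{"op": "play_rows", "data": {"slide": [[0, 0.5, 0], [0, 0.5, 0], [0, 0.5, 0], [0, 0.5, 0], [0, 0.5, 0]], "turn": [0, 0, 0, 0, 0], "fingers": [0, 0, 0, 0, 0]}}

```text
clock: 44.92
eef_pos: [545.8, 432.2, 53.1]
tool_rot: [3.131, 0.017, -0.393]
force: [-0.0, -0.4, 6.4]
width: 30.7
```

Emit:
{"op": "play_rows", "data": {"slide": [[0, 0, -15], [0, 0, -60], [0, 0, -100], [0, 0, -120], [0, 0, -120]], "turn": [0, 0, 0, 0, 0], "fingers": [0, 0, 0, 0, 0]}}

```text
clock: 45.55
eef_pos: [549.2, 433.2, 175.5]
tool_rot: [3.135, 0.015, -0.393]
force: [0.3, -0.1, -2.0]
width: 31.2
```

```bash
python3 arc.py; python3 -c "
from meas import *
print(tool([409,312.8,180],.16))
grab('25');crop('side','25',250,50,340,160,5,'z25');crop('top','25',165,165,265,275,5,'z25t')"
```

```text
[549.17604224 433.22862636 175.45755142] [ 0.26424213 -0.06715727 -1.99548458] 31.167557981844613 [ 3.13493774  0.01487335 -0.39269361]
local [ 65.27360848 417.97315003 175.45755142]
[array([-83.5, 164.9,  -2.2]), np.float64(-0.553)]
```

View pics/z25.png

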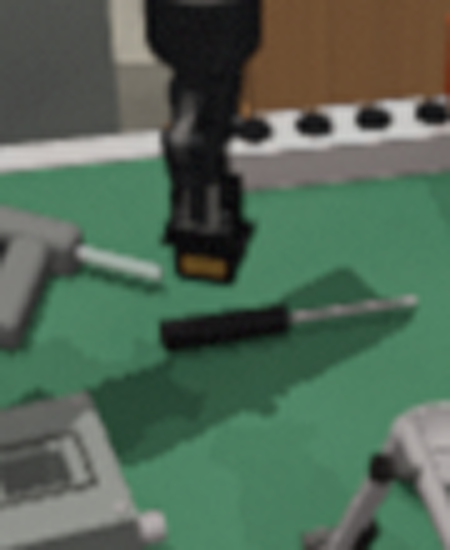

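View pics/z25t.png

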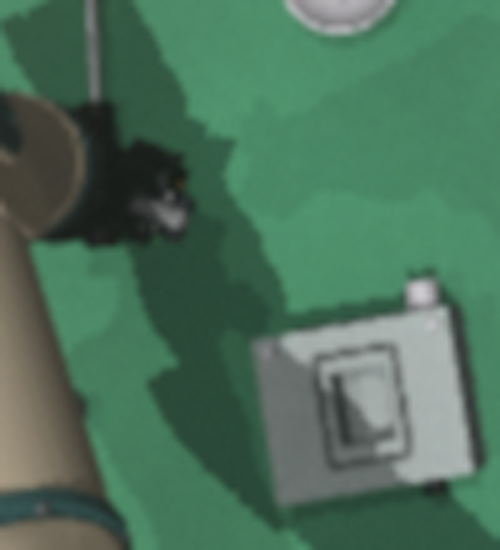

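```bash
python3 - <<'E'
from meas import *
k=8
for n,(u0,v0,u1,v1) in (('top',(225,230,252,262)),('side',(242,132,272,154))):
    p=cv2.cvtColor(cv2.imread(f'pics/{n}0.png'),cv2.COLOR_BGR2GRAY)[v0:v1,u0:u1]
    g=cv2.resize(p,None,fx=k,fy=k,interpolation=cv2.INTER_CUBIC)
    for t in (110,120,130):
        m=(g<t).astype(np.uint8)
        nn,l,s,c=cv2.connectedComponentsWithStats(m)
        # points of dark within central region
        cs,_=cv2.findContours(m,cv2.RETR_EXTERNAL,cv2.CHAIN_APPROX_NONE)
        cs=sorted(cs,key=cv2.contourArea)[-2:]
        for q in cs:
            r=cv2.boxPoints(cv2.minAreaRect(q)); r=(r+.5)/k-.5+[u0,v0]
            W=np.array([plane(n,*a,70)[:2] for a in r]); e=np.diff(np.vstack([W,W[:1]]),axis=0)
            print(n,t,W.mean(0).round(1),np.linalg.norm(e,axis=1).round(1),[round((np.arctan2(x[1],x[0])+np.pi/4)%(np.pi/2)-np.pi/4,3) for x in e])
E
```

```text
top 110 [460.1 345.7] [14.   3.3 14.   3.3] [np.float64(-0.008), np.float64(0.002), np.float64(-0.008), np.float64(0.003)]
top 110 [401.3 320.5] [28.3 55.4 28.2 55.4] [np.float64(0.726), np.float64(0.732), np.float64(0.725), np.float64(0.733)]
top 120 [421.1 339.7] [42.5 10.5 42.5 10.5] [np.float64(-0.096), np.float64(-0.106), np.float64(-0.097), np.float64(-0.106)]
top 120 [408.4 312.5] [35.5 48.4 35.4 48.4] [np.float64(0.166), np.float64(0.176), np.float64(0.166), np.float64(0.178)]
top 130 [406.5 325.6] [33.2 78.3 33.1 78.3] [np.float64(0.104), np.float64(0.115), np.float64(0.104), np.float64(0.116)]
top 130 [408.3 312.4] [37.1 49.8 37.  49.8] [np.float64(0.167), np.float64(0.177), np.float64(0.167), np.float64(0.179)]
side 110 [368.7 380.2] [7.8 2.6 7.8 2.6] [np.float64(-0.169), np.float64(-0.066), np.float64(-0.169), np.float64(-0.063)]
side 110 [409.9 314.6] [82.3 60.9 80.1 60. ] [np.float64(0.158), np.float64(0.05), np.float64(0.149), np.float64(0.086)]
side 120 [461.6 352.2] [ 7.8 26.6  7.7 26.6] [np.float64(-0.169), np.float64(-0.108), np.float64(-0.169), np.float64(-0.105)]
side 120 [409.9 314.7] [83.8 63.6 81.4 62.6] [np.float64(0.162), np.float64(0.051), np.float64(0.152), np.float64(0.088)]
side 130 [460.4 349.3] [ 9.5 32.8  9.4 32.8] [np.float64(-0.169), np.float64(-0.108), np.float64(-0.169), np.float64(-0.104)]
side 130 [410.  314.7] [85.8 66.6 83.2 65.6] [np.float64(0.162), np.float64(0.051), np.float64(0.152), np.float64(0.088)]
```

```bash
python3 -c "
from meas import *
print(tool([410.3,313,178],.168))"
```

```text
[array([-81.2, 162.7,  -2.3]), np.float64(-0.561)]
```

Emit:
{"op": "play_rows", "data": {"slide": [[-27, 54, -2], [-54, 108, -2], [-81, 162.7, -2], [-81, 162.7, -2], [-81, 162.7, -2]], "turn": [-0.15, -0.3, -0.45, -0.561, -0.561], "fingers": [0, 0, 0, 0, 0]}}

```text
clock: 46.28
eef_pos: [410.0, 312.6, 177.1]
tool_rot: [3.141, 0.022, 0.167]
force: [-0.5, 0.2, -2.1]
width: 30.7
```

```bash
python3 arc.py; python3 -c "
from meas import *
print(tool([410.3,313,138],.168))"
```

```text
[410.0041543  312.5760972  177.10289213] [-0.45605776  0.24764723 -2.06773514] 30.690746517087177 [3.14123028 0.02205507 0.16706778]
local [-84.50138188 310.76634311 177.10289213]
[array([ 1.2, -0.4, 39.1]), np.float64(-0.001)]
```

Emit:
{"op": "play_rows", "data": {"slide": [[1.6, -0.4, 15], [1.6, -0.4, 30], [1.6, -0.4, 39], [1.6, -0.4, 39], [1.6, -0.4, 39]], "turn": [0, 0, 0, 0, 0], "fingers": [0, 0, 0, 0, 0]}}

```text
clock: 46.9
eef_pos: [410.9, 313.2, 138.1]
tool_rot: [3.141, 0.022, 0.167]
force: [-0.6, -0.6, -2.0]
width: 31.1
```

```bash
python3 arc.py; python3 -c "
from meas import *
print(tool([410.8,313,118],.168))
grab('26');crop('side','26',220,100,300,180,7,'z26');crop('top','26',205,205,275,275,7,'z26t')"
```

```text
[410.87617987 313.21975977 138.12234861] [-0.61842191 -0.62175049 -1.9796813 ] 31.09878935354721 [3.14130096 0.02181054 0.16701241]
local [-83.5733503  311.32624264 138.12234861]
[array([ 0.3,  0.2, 20.1]), np.float64(-0.001)]
```

View pics/z26.png

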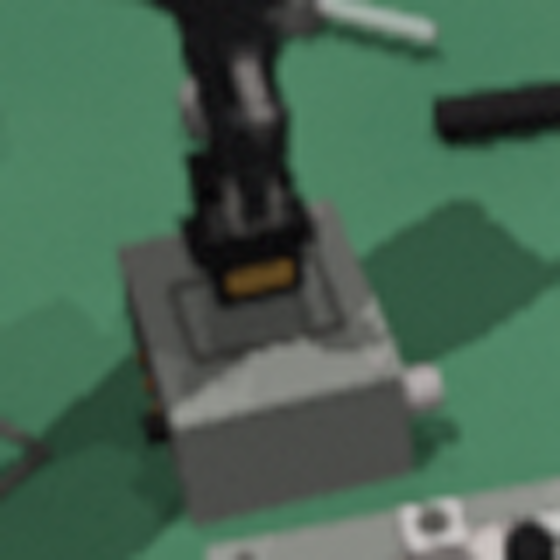

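View pics/z26t.png

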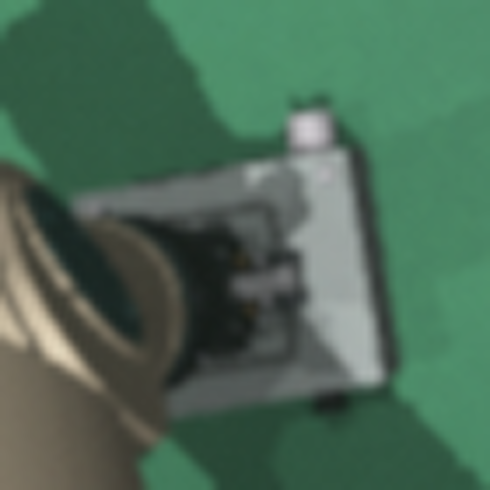

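```bash
python3 - <<'E'
from meas import *
f=lambda X:((proj('side',X)-[220,100])*7+3).round(0)
yaw=.168;ex=np.array([np.cos(yaw),np.sin(yaw),0]);ey=np.array([-np.sin(yaw),np.cos(yaw),0])
s=np.array([410,314.7,0.]) # side-view frame socket centre
for z in (85,93): 
    for x in(-22,0,22): print(z,x,f(s+ex*x-ey*16+[0,0,z]))
for x,y in((-22,-16),(22,-16)): print('lip bottom',f(s+ex*x*30/22-ey*16+[0,0,115]))
crop('side','26',238,125,268,150,20,'z26z')
E
```

```text
85 -22 [217. 317.]
85 0 [262. 306.]
85 22 [307. 295.]
93 -22 [215. 304.]
93 0 [260. 294.]
93 22 [305. 283.]
lip bottom [192. 274.]
lip bottom [317. 245.]
```

View pics/z26z.png

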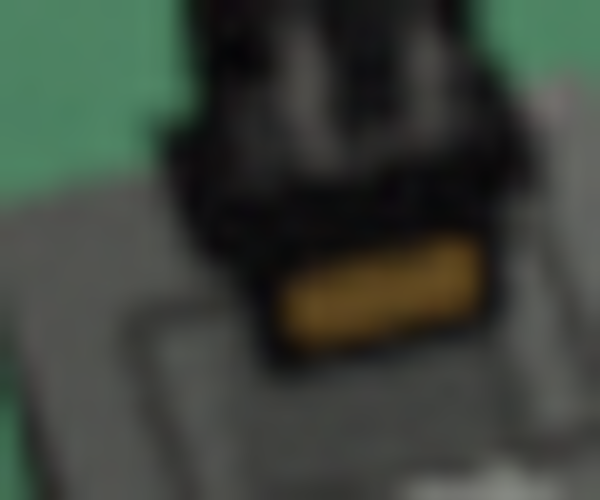

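Emit:
{"op": "play_rows", "data": {"slide": [[-0.8, 0, 6], [-0.8, 0, 12], [-0.8, 0, 18], [-0.8, 0, 22]], "turn": [0, 0, 0, 0], "fingers": [0, 0, 0, 0]}}

```text
clock: 47.5
eef_pos: [409.6, 313.0, 116.0]
tool_rot: [3.141, 0.022, 0.167]
force: [0.7, -0.8, -1.3]
width: 30.8
```

```bash
python3 arc.py
```

```text
[409.59047117 312.97752212 115.96314686] [ 0.7002602  -0.84012031 -1.34709938] 30.81294284807342 [3.14141766 0.02169336 0.16695743]
local [-84.8759986  311.20445042 115.96314686]
```

Emit:
{"op": "play_rows", "data": {"slide": [[0.3, 0, 4], [0.3, 0, 8], [0.3, 0, 12], [0.3, 0, 14]], "turn": [0, 0, 0, 0], "fingers": [0, 0, 0, 0]}}

```text
clock: 48.0
eef_pos: [409.5, 312.9, 101.7]
tool_rot: [3.141, 0.022, 0.167]
force: [0.5, 0.0, -1.9]
width: 31.0
```

```bash
python3 arc.py
```

```text
[409.46696434 312.88295639 101.65596598] [ 0.50876865  0.04073009 -1.91191962] 30.98296378701564 [3.14121687 0.02203539 0.16698161]
local [-85.00775365 311.12176292 101.65596598]
```

Emit:
{"op": "play_rows", "data": {"slide": [[0.2, 0, 4], [0.2, 0, 8], [0.2, 0, 11], [0.2, 0, 12]], "turn": [0, 0, 0, 0], "fingers": [0, 0, 0, 0]}}

```text
clock: 48.5
eef_pos: [409.5, 312.9, 92.7]
tool_rot: [-3.141, 0.022, 0.167]
force: [-6.1, -5.7, 38.1]
width: 31.2
```

```bash
python3 arc.py
```

```text
[409.47005058 312.86223148  92.66848631] [-6.10778793 -5.66087761 38.08392682] 31.174447774566875 [-3.14107097  0.0215172   0.16676189]
local [-85.00660538 311.10084097  92.66848631]
```

Emit:
{"op": "play_rows", "data": {"slide": [[0, 0, 2], [0, 0, 2], [0, 0, 0], [0, 0, 0], [0, 0, 0]], "turn": [0, 0, 0, 0, 0], "fingers": [0, 0, 0.62, 0.62, 0.62]}}

```text
clock: 49.12
eef_pos: [409.5, 312.8, 92.4]
tool_rot: [-3.141, 0.022, 0.167]
force: [0.3, -0.4, 0.7]
width: 52.9
```

Emit:
{"op": "play_rows", "data": {"slide": [[0, 0, -40], [0, 0, -90], [0, 0, -140], [0, 0, -140]], "turn": [0, 0, 0, 0], "fingers": [0.62, 0.62, 0.62, 0.62]}}

```text
clock: 49.62
eef_pos: [414.7, 314.9, 235.8]
tool_rot: [-3.137, 0.015, 0.167]
force: [-0.1, 0.3, -0.3]
width: 53.3
```

```bash
python3 arc.py; python3 -c "
from meas import *
print(ctrl.read_state()['qpos'])
r=grab('27');crop('side','27',225,95,305,175,7,'z27');crop('top','27',185,130,485,280,2.6,'z27t')
for n in r:
    X=cloud(n,r[n][1]).reshape(-1,3); m=(np.hypot(X[:,0]-409,X[:,1]-313)<14)&(X[:,2]<140)&(X[:,2]>80);print(n,m.sum(),np.median(X[m],0).round(1) if m.sum() else '')"
```

```text
[414.65922467 314.86221539 235.81285689] [-0.12331226  0.30330056 -0.3263354 ] 53.311054090762745 [-3.13716624  0.01468962  0.16670167]
local [-79.65412521 312.61028434 235.81285689]
[-0.77255311  0.44519963  0.11003067  1.86269871 -0.07775274  0.84826463
 -2.02525992]
side 47 [409.6 309.4 115.5]
top 0
```

View pics/z27.png

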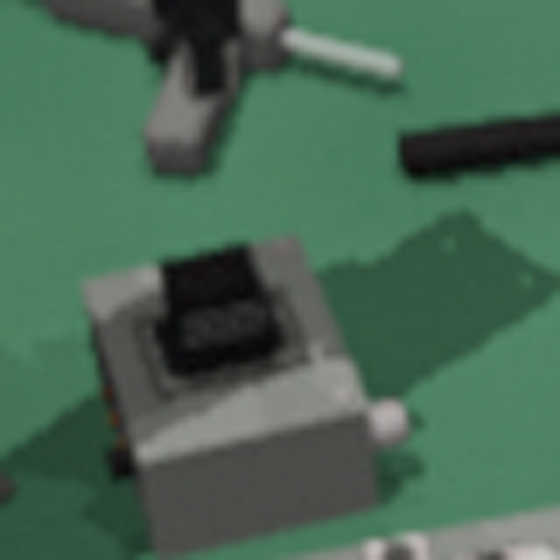

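View pics/z27t.png

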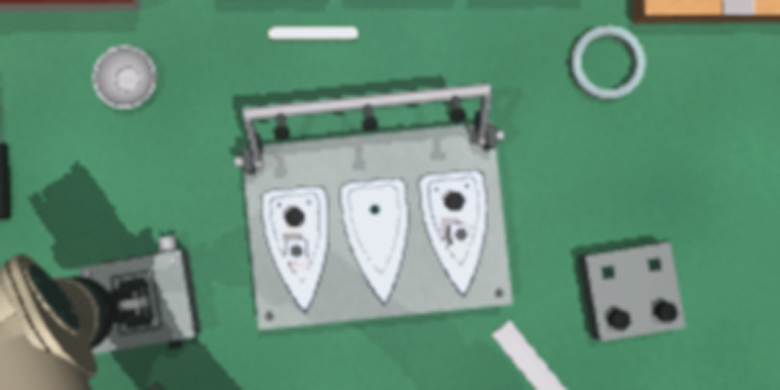

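```bash
python3 -W ignore - <<'E'
from meas import *
for n in('top','side'):
    X=cloud(n,np.load(f'pics/{n}27.npy')).reshape(-1,3)
    for g in ((532,-88.5),(514,110.2)):
        m=(X[:,2]>95)&(X[:,2]<125)&(np.hypot(X[:,0]-g[0],X[:,1]-g[1])<16); print('knob',n,m.sum(),X[m].mean(0).round(1))
d=cv2.absdiff(cv2.imread('pics/top0.png'),cv2.imread('pics/top27.png')).max(2)
for k,(u,v) in dict(tape=(419,153),dish=(232,159),driver=(184,185),marker=(305,142)).items(): print(k,d[v-14:v+15,u-14:u+15].max())
E
```

```text
knob top 46 [530.5 -86.  106. ]
knob top 44 [511.7 111.8 107.2]
knob side 73 [533.8 -89.6 105.2]
knob side 56 [515.  108.7 105.6]
tape 2
dish 3
driver 65
marker 3
```

View pics/side27.png

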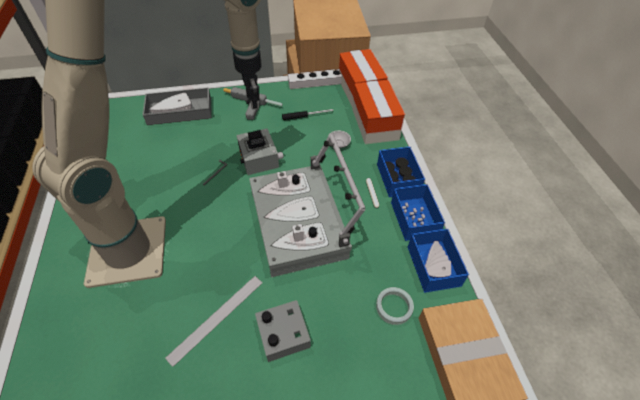

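```bash
python3 - <<'E'
from meas import *
a,b=cv2.imread('pics/top0.png'),cv2.imread('pics/top27.png')
print(cv2.absdiff(a,b).max(2)[152:217,177:191].max())
ys,xs=np.where(cv2.absdiff(a,b).max(2)[150:220,172:199]>25);print(len(ys),(xs.min()+172,xs.max()+172,ys.min()+150,ys.max()+150) if len(ys) else '')
E
```

```text
4
44 (np.int64(194), np.int64(198), np.int64(198), np.int64(212))
```

The driver hasn't moved; that difference was only where the plug used to stand. The arm is clear of everything, so I'm handing in.

```bash
python3 -c "
from cell import ctrl
print(ctrl.finish_job(), ctrl.read_state()['clock'])"
```

```text
the job is handed in; nothing more can be done
the job is handed in; nothing more can be done
```

The job is done in the order asked and was handed in at about 50 s of the 210 s. The hand-in reported no verdict.

- **Bar:** It is swung over past upright and leans back on its stops by itself. My first lift in a tight grip tilted the wrist by about 0.05 rad. I lowered the bar, straightened the wrist and lifted it again.
- **Covers:** Two covers were out. One lies on nest 3 and one on nest 1, noses the same way as the soleplates. Before pinning, each cover's hole measured within about 1.5 mm of the nest's hole.
- **Pins:** One pin is fully down through each cover. The knob tops measured about 105–107 mm, against 107 mm expected. I took two pins, so two are left in the stand.
- **Plug:** It went in last and is fully home. Its top measured 115.5 mm, against 115 mm expected.
- **Bystanders:** The tape, dish, driver and marker show no change in the top view against the first picture. A difference that first showed near the driver was only the spot the plug had left.

The highest force I read was about 60 N at the wrist, when the second pin seated. The top and side cameras disagreed by 2–4 mm throughout. I allowed for this in the positions, and the grasps and fits bore it out. A wrist tilt of about 0.02 rad remained at the end and did not hinder the insertions.

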